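# Load the burn-in rack and start the test

### The job

Load the burn-in rack for a test run: swing its hold-down frame up and right back, move every 60 mm wide converter from the black comb tray into the rack, one to a slot (any slots), lowered gently between its guides until it is fully down on the contacts, swing the frame fully shut over them, and then start the test by throwing the toggle switch on the grey isolator box fully over. The tray's ribs let you take a converter only by its two ends, and the rack's guides close over just those ends, so each one needs setting down on the bench for a new grip by its flat faces; do not let one drop into the rack. Leave the narrower (48 mm) and the wider (68 mm) converter in the tray, and do not shift the caliper, the screwdriver or the brush.

Things in the scene. Friction and masses are not known exactly. Their poses are not given: they have to be found in the camera images.
- frame (a joint): angle of the rack's hold-down frame (rad): 0 shut (level, its rubber pads 1 mm above seated converters; one not fully down keeps it from shutting), 2.1 fully back against its stop; starts between 0 and 0.3. Friction hinge: it stays where it is left and takes about 4 N at the handle to lift, 1 to 2 N to lower
- frame_handle (a point): middle of the frame's handle, a round steel bar 10 mm thick, 218 mm long, parallel to the row of slots, between the frame's two arms (109 mm either side). Shut: 74 mm above the bench, 142 mm in front of the hinge, 38 mm of free air between bar and guides. No other part of the frame within 65 mm of it between the arms: pinch it from above; it turns between the fingers
- frame_hinge (a point): middle of the frame's hinge line, 74 mm above the bench, 58 mm behind the slots' centres. Rack axes: y along the hinge and the row of slots, x from the handle (shut) to the hinge, z up. Opening lifts the handle from the -x side up and over towards +x; fully back, it stands 0.2 m high, its pads 60 mm behind the slots' centres
- slot1 (a point): first (-y end of the row) slot of the burn-in rack, whose fixed base plate measures 156 (x) x 242 mm (y) round slot2; the point is the middle of the slot's contact floor, with the same axes and guides as slot2; a seated converter's centre is 20 mm above it
- slot2 (a point): middle slot: centre of its contact floor, 10 mm above the bench; a seated converter's centre is 20 mm above it, its 60 mm width along x (front to rear guide); y along the row, slots 64 mm apart. Guides: black channels with end walls at x = +-31.5 mm and lips at y = +-14 that reach in to x = +-25; straight up to 52 mm over the floor, then a mouth flaring 4 mm out, ending at 59
- slot3 (a point): last (+y end of the row) slot of the burn-in rack, whose fixed base plate measures 156 (x) x 242 mm (y) round slot2; the point is the middle of the slot's contact floor, with the same axes and guides as slot2; a seated converter's centre is 20 mm above it
- comb_tray: black comb tray, 84 x 186 mm, fixed: five places in a row along its y, 34 mm apart, between ribs 38 mm tall, 32 mm long (x), 5 mm thick. Origin at the centre of its underside; floor 4 mm up; 8 mm high lips from x = +-38 to +-42 mm. A converter stands with its width along the tray's x, ends standing out past the ribs, flat faces hidden by them; places are shuffled
- converter_a_mid (a point): first potted power converter: upright block, black foot, aluminium case with fins along its top, 60 mm wide (its x) x 26 thick (y) x 40 tall, 0.10 to 0.18 kg; point at its centre, 20 mm above its underside; z up; a half turn about z makes no difference. Absent in some starts (two or three of a, b, c are there)
- converter_b_mid (a point): second potted power converter: upright block, black foot, aluminium case with fins along its top, 60 mm wide (its x) x 26 thick (y) x 40 tall, 0.10 to 0.18 kg; point at its centre, 20 mm above its underside; z up; a half turn about z makes no difference. Absent in some starts (two or three of a, b, c are there)
- converter_c_mid (a point): third potted power converter: upright block, black foot, aluminium case with fins along its top, 60 mm wide (its x) x 26 thick (y) x 40 tall, 0.10 to 0.18 kg; point at its centre, 20 mm above its underside; z up; a half turn about z makes no difference. Absent in some starts (two or three of a, b, c are there)
- narrow_converter_mid (a point): a look-alike converter only 48 mm wide, otherwise the same (26 mm thick, 40 mm tall), too short to be held by the guides; the point is its centre; stays in the tray
- wide_converter_mid (a point): a look-alike converter 68 mm wide, otherwise the same (26 mm thick, 40 mm tall), too long for the guides; the point is its centre; stays in the tray
- start_switch (a joint): angle of the toggle on the isolator box (rad): 0 off (leaning 0.45 rad towards the box's -x side, where it starts), 0.9 on (leaning as far to its +x side); friction 1 to 2 N at the tip, stays where it is left
- start_switch_tip (a point): point near the end of the toggle, a steel bat 12 mm thick at its end and 42 mm long that stands on top of the grey isolator box (90 x 74 mm, 46 mm tall); pivot 38 mm from this point, under it when upright. Axes turn with the toggle: y is its hinge axis, which is the box's y; push the toggle's end along the box's +x to throw it. The box stands on a mat 5 mm above the bench
- isolator: grey isolator box, 90 x 74 x 46 mm, fixed; origin at the centre of its underside; the toggle's pivot is on its centre line, 58 mm above the origin; x is the way the toggle is thrown
- caliper: digital caliper, 64 x 210 x 12 mm, lying flat on the bench near its front edge; origin at the centre of its underside; bystander
- driver_red: red-handled screwdriver, 29 x 168 x 29 mm, lying on the bench; origin below its middle; bystander
- esd_brush: black antistatic brush, 23 x 134 x 10 mm, lying on the bench; origin below its middle; bystander

How it is judged:
On the way, in this order (a step that is already met when the one before it is completed fails the run):
1. the hold-down frame is swung back (past 1.5 rad) (value of joint frame above 1.5 rad), for 0.2 s.
2. every 60 mm converter stands in a slot, fully down, with the frame still back (((horizontal distance between converter_a_mid and slot1 below 0.005 m and z of converter_a_mid in the frame of slot1 between 0.016 and 0.0225 m and angle between converter_a_mid's own z axis and vertical below 0.06 rad) or (horizontal distance between converter_a_mid and slot2 below 0.005 m and z of converter_a_mid in the frame of slot2 between 0.016 and 0.0225 m and angle between converter_a_mid's own z axis and vertical below 0.06 rad) or (horizontal distance between converter_a_mid and slot3 below 0.005 m and z of converter_a_mid in the frame of slot3 between 0.016 and 0.0225 m and angle between converter_a_mid's own z axis and vertical below 0.06 rad)) and ((horizontal distance between converter_b_mid and slot1 below 0.005 m and z of converter_b_mid in the frame of slot1 between 0.016 and 0.0225 m and angle between converter_b_mid's own z axis and vertical below 0.06 rad) or (horizontal distance between converter_b_mid and slot2 below 0.005 m and z of converter_b_mid in the frame of slot2 between 0.016 and 0.0225 m and angle between converter_b_mid's own z axis and vertical below 0.06 rad) or (horizontal distance between converter_b_mid and slot3 below 0.005 m and z of converter_b_mid in the frame of slot3 between 0.016 and 0.0225 m and angle between converter_b_mid's own z axis and vertical below 0.06 rad)) and ((horizontal distance between converter_c_mid and slot1 below 0.005 m and z of converter_c_mid in the frame of slot1 between 0.016 and 0.0225 m and angle between converter_c_mid's own z axis and vertical below 0.06 rad) or (horizontal distance between converter_c_mid and slot2 below 0.005 m and z of converter_c_mid in the frame of slot2 between 0.016 and 0.0225 m and angle between converter_c_mid's own z axis and vertical below 0.06 rad) or (horizontal distance between converter_c_mid and slot3 below 0.005 m and z of converter_c_mid in the frame of slot3 between 0.016 and 0.0225 m and angle between converter_c_mid's own z axis and vertical below 0.06 rad)) and value of joint frame above 1 rad), for 0.2 s.
3. the frame is shut over them (value of joint frame below 0.05 rad), for 0.2 s.
4. the toggle is thrown (value of joint start_switch above 0.75 rad), for 0.2 s.
At the end, for the whole second after the job is handed in: each 60 mm converter present stands upright and at rest in a slot of its own, within 5 mm of its centre and under 2.5 mm proud; frame shut (under 0.05 rad); toggle over (past 0.75 rad); the 48 and 68 mm converters stand in the tray within 25 mm of where they were (((horizontal distance between converter_a_mid and slot1 below 0.005 m and z of converter_a_mid in the frame of slot1 between 0.016 and 0.0225 m and angle between converter_a_mid's own z axis and vertical below 0.06 rad) or (horizontal distance between converter_a_mid and slot2 below 0.005 m and z of converter_a_mid in the frame of slot2 between 0.016 and 0.0225 m and angle between converter_a_mid's own z axis and vertical below 0.06 rad) or (horizontal distance between converter_a_mid and slot3 below 0.005 m and z of converter_a_mid in the frame of slot3 between 0.016 and 0.0225 m and angle between converter_a_mid's own z axis and vertical below 0.06 rad)) and ((horizontal distance between converter_b_mid and slot1 below 0.005 m and z of converter_b_mid in the frame of slot1 between 0.016 and 0.0225 m and angle between converter_b_mid's own z axis and vertical below 0.06 rad) or (horizontal distance between converter_b_mid and slot2 below 0.005 m and z of converter_b_mid in the frame of slot2 between 0.016 and 0.0225 m and angle between converter_b_mid's own z axis and vertical below 0.06 rad) or (horizontal distance between converter_b_mid and slot3 below 0.005 m and z of converter_b_mid in the frame of slot3 between 0.016 and 0.0225 m and angle between converter_b_mid's own z axis and vertical below 0.06 rad)) and ((horizontal distance between converter_c_mid and slot1 below 0.005 m and z of converter_c_mid in the frame of slot1 between 0.016 and 0.0225 m and angle between converter_c_mid's own z axis and vertical below 0.06 rad) or (horizontal distance between converter_c_mid and slot2 below 0.005 m and z of converter_c_mid in the frame of slot2 between 0.016 and 0.0225 m and angle between converter_c_mid's own z axis and vertical below 0.06 rad) or (horizontal distance between converter_c_mid and slot3 below 0.005 m and z of converter_c_mid in the frame of slot3 between 0.016 and 0.0225 m and angle between converter_c_mid's own z axis and vertical below 0.06 rad)) and distance of each of narrow_converter_mid, wide_converter_mid from where it was at the start of the episode below 0.025 m and angle between each of narrow_converter_mid, wide_converter_mid's own z axis and vertical below 0.15 rad and value of joint frame below 0.05 rad and value of joint start_switch above 0.75 rad and linear speed of each of converter_a, converter_b, converter_c below 0.02 m/s); the robot touches nothing.
It fails at once if the caliper, the screwdriver or the brush is shifted more than 3 cm (distance of any of caliper, driver_red, esd_brush from where it was at the start of the episode above 0.03 m).
It fails at once if a converter drops into a slot (faster than 0.4 m/s between the guides, more than 6 mm above the contacts) (linear speed of converter_a above 0.4 m/s and ((horizontal distance between converter_a_mid and slot1 below 0.012 m and z of converter_a_mid in the frame of slot1 between 0.026 and 0.055 m) or (horizontal distance between converter_a_mid and slot2 below 0.012 m and z of converter_a_mid in the frame of slot2 between 0.026 and 0.055 m) or (horizontal distance between converter_a_mid and slot3 below 0.012 m and z of converter_a_mid in the frame of slot3 between 0.026 and 0.055 m))).
It fails at once if a converter drops into a slot (faster than 0.4 m/s between the guides, more than 6 mm above the contacts) (linear speed of converter_b above 0.4 m/s and ((horizontal distance between converter_b_mid and slot1 below 0.012 m and z of converter_b_mid in the frame of slot1 between 0.026 and 0.055 m) or (horizontal distance between converter_b_mid and slot2 below 0.012 m and z of converter_b_mid in the frame of slot2 between 0.026 and 0.055 m) or (horizontal distance between converter_b_mid and slot3 below 0.012 m and z of converter_b_mid in the frame of slot3 between 0.026 and 0.055 m))).
It fails at once if a converter drops into a slot (faster than 0.4 m/s between the guides, more than 6 mm above the contacts) (linear speed of converter_c above 0.4 m/s and ((horizontal distance between converter_c_mid and slot1 below 0.012 m and z of converter_c_mid in the frame of slot1 between 0.026 and 0.055 m) or (horizontal distance between converter_c_mid and slot2 below 0.012 m and z of converter_c_mid in the frame of slot2 between 0.026 and 0.055 m) or (horizontal distance between converter_c_mid and slot3 below 0.012 m and z of converter_c_mid in the frame of slot3 between 0.026 and 0.055 m))).
Of converter_a, converter_b, converter_c only 2 to 3 are there at a start; the rules pass over those that are not, and their reading is None.
At some moment in a run one of converter_a, converter_b, converter_c may be knocked a few centimetres aside while the robot is not near it.
It also fails if it takes over 210 s, if anything falls off the work surface, if the arm or the gripper's body presses on something with over 40 N, if the wrist force passes 120 N, or if a joint passes its speed limit or range.

### The arm

A 6-joint arm with a two-finger parallel gripper is mounted at the origin on a cart in front of the work surface, level with it; the furniture and walls round the work are solid. World frame = base frame: x ahead of the robot, y to its left, z up, the work surface at z = 0. Lengths are in m, angles in rad, forces in N, time in s.
With the tool pointing down it reaches from about 0.25 to 0.775 m from the base axis. Payload 4 kg.
Tool frame: the origin (TCP) lies midway between the tips of the shut fingers; the grasp point (between the pads) lies 19 mm behind it; z points along the fingers, y is the direction in which the jaws open and shut (so a half turn about z gives the same grasp; the last joint's range is limited). The gripper opens to 85 mm and grips with 20 to 120 N. Pads are 22 mm wide; open, the fingers measure 114 mm over their backs; the gripper's body (76 mm by 85 mm) begins 54 mm behind the grasp point. The pads swing forward as they close: fully open they stand 13 mm farther back than shut.
Start: joints at [1.068, 0.087, 1.371, -0, 1.684, -0.103], TCP at [0.214, 0.507, 0.231] pointing down, gripper open.
Joint ranges: [-3.1, 3.1], [-0.76, 2.03], [0.27, 2.55], [-1.08, 4.22], [0.17, 2.65], [-2.57, 2.57]. Speed limits (rad/s): [2.79, 2.79, 3.14, 3.14, 3.14, 3.14].

### API

Orientations are given as a rotation vector (axis times angle).
In Python, from workcell import arm, cams, finder gives the robot as it stands.
- The arm moves only by the shell command python3 -m inch 'ROWS' [FORCE]. ROWS is JSON, a list of rows, each a list of 5 numbers: the opening, from 0 (shut) to 1 (fully open), then the shift along the tool's x, y, z in m, then the turn about the tool's z in rad. In form: [[grip, dx, dy, dz, yaw], ...]. A call has exactly 8 rows; each row is the pose to reach, as a shift and turn from the pose commanded when the call began, along the tool's axes at that moment; what a row does not reach only later rows make up. A row lasts 1/8 s, in which the tool goes at most 62.5 mm and 10.7 degrees, less where a joint would pass 70% of its speed; a pose out of reach is approached as far as the arm can. A call with a gripper value outside its range is refused whole. The fingers move at their own pace and stop on an object; FORCE is the grip in N (left out, the last holds). Time passes only in rows, so rows that repeat a pose let the fingers close, or fill a call up. It gives the time, the measured TCP pose, the force and the opening at its end, in the units of the state.
- arm.get_state(): the state, without advancing time (a new reading comes with each control period).
- cams.get_image(name): name is "scene" or "top" or "wrist"; returns a dict with "frame" (420x560x3 uint8, blue, green, red), "z_map" (420x560 float32, m along the optical axis (not along the pixel's ray), 0 where there is no reading), "fovy" (degrees; the focal length in pixels is half the picture's height over the tangent of half this angle, whatever the lens; pixels are square), "cx", "cy" (the principal point, pixels), "xyz" and "attitude" of the camera in the world; the wrist camera has in their place "hand_eye" (4x4, takes a point from camera to tool coordinates, whose origin is the TCP and whose axes are the flange's). Camera axes: x right, y down, z forward; pixel columns grow to the right and rows downward; lengths in m; the calibration is good to about 2 mm. A picture is of the moment at which its call begins: read the wrist's pose just before it.
- arm.sign_off(): hands the job in, once; it reports no verdict.
Trained networks look in a picture, given as the dict that the camera call returned (one of the last four; its "shot" number tells which), for a name from the list of things; names that differ only in an ending like _2 or _b are one class to them, and where a whole thing is asked for, a point or a joint stands for the part that bears it (a point fixed in the world has none). Each returns a list of dicts, best first, with "score" (0 to 1); they miss things now and then, are a little off and sometimes report something else, mostly with a low value. They report only what shows in the picture. A call takes as long as a camera call.
- finder.regions_of(picture, name): "pixels" (420x560 bool, what is visible of it) and "box" ([left, top, width, height] in pixels, round what is visible of it).
- finder.mark_of(picture, name): "xy" ([column, row] in pixels: a listed point, or the origin of a listed thing).
The state is a dict: "time_s": time; "q": joint angles; "qvel": joint speeds; "effort": joint torques, N m; "eef_pos": TCP position; "orientation": TCP orientation; "ft_force": force on the tool from outside, world axes, zero at the start; "moment": the same for the moment, N m; "finger_gap": finger opening in m.
Only numpy, scipy, OpenCV 4.12 (cv2) and the standard library are available. Lean on these libraries where they do the work, as an engineer would, in place of code of your own. Each camera call takes 0.05 s, during which the arm holds its last target. There are 200 camera calls.

## Working session

There is one attempt and no reset: what is moved stays moved. The work goes in short steps, Python scripts to look and compute and a shell command to move; the robot and the scene stay as the last step left them, time stands still between calls to the robot, and variables do not carry over. Pictures are saved under pics/ and viewed, about 12 in all and at most 16, crops included, and the job is handed in when it is done.

```bash
ls; mkdir -p pics; cat > h.py <<'E'
import numpy as np, cv2, json
from scipy.spatial.transform import Rotation as R
from workcell import arm, cams, finder
def pose():
    s=arm.get_state(); return np.array(s['eef_pos']), R.from_rotvec(s['orientation']).as_matrix(), s
def rot(a):
    a=np.array(a,float)
    if a.shape==(3,3): return a
    return R.from_rotvec(a.ravel()).as_matrix() if a.size==3 else R.from_quat(a).as_matrix()
class Pic:
    def __init__(s,name):
        p,Rm,_=pose(); s.d=cams.get_image(name); d=s.d; s.im=d['frame']; s.z=d['z_map']
        s.f=s.im.shape[0]/2/np.tan(np.radians(d['fovy'])/2)
        if 'hand_eye' in d:
            T=np.eye(4);T[:3,:3]=Rm;T[:3,3]=p; T=T@np.array(d['hand_eye'])
            s.R,s.t=T[:3,:3],T[:3,3]
        else: s.R,s.t=rot(d['attitude']),np.array(d['xyz'])
    def ray(s,u,v): return s.R@np.array([(u-s.d['cx'])/s.f,(v-s.d['cy'])/s.f,1.])
    def at_h(s,u,v,h): r=s.ray(u,v); return s.t+r*(h-s.t[2])/r[2]
    def at_d(s,u,v):
        z=s.z[int(round(v)),int(round(u))]; return s.t+s.ray(u,v)*z
    def cloud(s):
        v,u=np.mgrid[:s.im.shape[0],:s.im.shape[1]]
        c=np.stack([(u-s.d['cx'])/s.f,(v-s.d['cy'])/s.f,np.ones(u.shape)],-1)*s.z[...,None]
        P=c@s.R.T+s.t; P[s.z==0]=np.nan; return P
    def proj(s,P):
        c=(np.asarray(P)-s.t)@s.R; return np.array([s.d['cx']+s.f*c[0]/c[2],s.d['cy']+s.f*c[1]/c[2]])
    def save(s,n): cv2.imwrite('pics/'+n,s.im)
E
python3 - <<'E'
from h import *
np.set_printoptions(precision=3,suppress=True)
for n in ['scene','top']:
    p=Pic(n); p.save(n+'1.png'); print(n,p.d['fovy'],p.d['cx'],p.d['cy'],p.t,p.R.ravel(),list(p.d.keys()))
    for k in ['frame_handle','frame_hinge','slot1','slot2','slot3','comb_tray','converter_a_mid','narrow_converter_mid','wide_converter_mid','start_switch_tip','isolator','caliper','driver_red','esd_brush']:
        for m in finder.mark_of(p.d,k)[:4]:
            print(k,round(m['score'],2),np.round(m['xy']),p.at_d(*np.clip(m['xy'],0,[559,419])))
E
```

```text
pics
scene 47.50305703393984 286.72706859874523 212.5696742904182 [-0.993  0.147  0.72 ] [-0.05  -0.375  0.926 -0.999  0.005 -0.052  0.015 -0.927 -0.375] ['frame', 'z_map', 'fovy', 'cx', 'cy', 'xyz', 'attitude', 'shot']
frame_handle 0.62 [398. 232.] [ 0.432 -0.306  0.071]
frame_hinge 0.63 [389. 219.] [ 0.551 -0.304  0.066]
frame_hinge 0.35 [200. 250.] [0.399 0.346 0.029]
slot1 0.93 [405. 236.] [ 0.531 -0.362  0.011]
slot1 0.92 [392. 238.] [ 0.482 -0.302  0.026]
slot1 0.86 [371. 239.] [ 0.49  -0.23   0.019]
slot2 0.93 [405. 236.] [ 0.531 -0.362  0.011]
slot2 0.92 [392. 238.] [ 0.482 -0.302  0.026]
slot2 0.86 [371. 239.] [ 0.49  -0.23   0.019]
slot3 0.93 [405. 236.] [ 0.531 -0.362  0.011]
slot3 0.92 [392. 238.] [ 0.482 -0.302  0.026]
slot3 0.86 [371. 239.] [ 0.49  -0.23   0.019]
narrow_converter_mid 0.7 [197. 229.] [0.546 0.374 0.035]
start_switch_tip 0.49 [397. 231.] [ 0.43  -0.301  0.075]
start_switch_tip 0.48 [196. 230.] [0.545 0.378 0.034]
isolator 0.6 [198. 248.] [0.399 0.353 0.036]
driver_red 0.56 [155. 254.] [0.409 0.493 0.011]
esd_brush 0.48 [327. 216.] [ 0.739 -0.11   0.002]
e
[... 810 characters left out ...]
.438 0.338 0.055]
slot3 0.97 [442. 220.] [ 0.513 -0.352  0.076]
slot3 0.86 [397. 216.] [ 0.522 -0.229  0.079]
slot3 0.71 [419. 217.] [ 0.521 -0.288  0.08 ]
slot3 0.46 [190. 244.] [0.438 0.338 0.055]
comb_tray 0.71 [281. 240.] [0.454 0.086 0.043]
converter_a_mid 0.5 [257. 240.] [0.451 0.152 0.04 ]
narrow_converter_mid 0.51 [271. 236.] [0.464 0.113 0.035]
wide_converter_mid 0.6 [297. 237.] [0.461 0.043 0.047]
start_switch_tip 0.41 [185. 250.] [0.422 0.351 0.051]
isolator 0.87 [192. 243.] [0.44  0.333 0.05 ]
caliper 0.9 [354. 262.] [ 0.395 -0.124  0.005]
caliper 0.47 [283. 237.] [0.462 0.081 0.046]
driver_red 0.61 [139. 251.] [0.417 0.486 0.022]
esd_brush 0.72 [352. 157.] [ 0.698 -0.117  0.01 ]
```

```bash
python3 - <<'E'
import cv2,numpy as np
a=cv2.imread('pics/top1.png')
c=cv2.resize(a[120:320,100:500],(800,400),interpolation=cv2.INTER_CUBIC); cv2.imwrite('pics/top1c.png',c)
E
```

```text
(no output)
```

View pics/scene1.png

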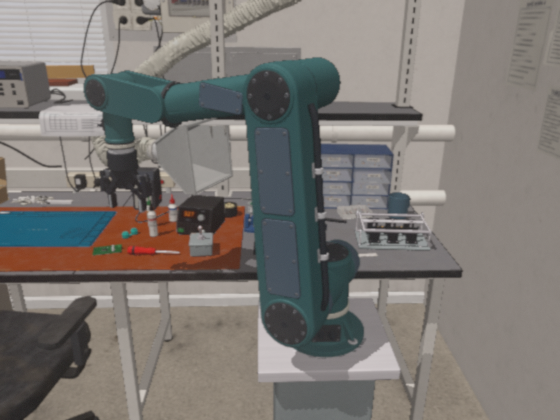

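View pics/top1c.png

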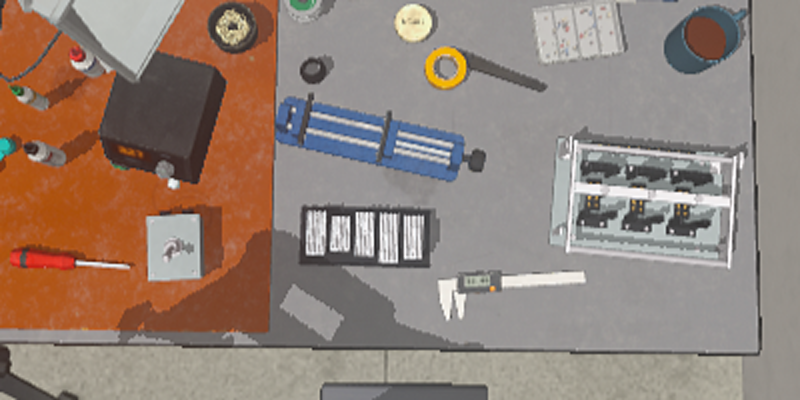

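The overview shows the rack at right, with its frame about shut and the handle bar towards the robot (crop 572,250 to 733,265). The tray sits mid-bench with five converters: the second from the left is the narrow one and the fourth looks widest. The isolator box is on the mat at left (crop 175,247). Next I take geometry from the depth map.

```bash
python3 - <<'E'
from h import *
np.set_printoptions(precision=4,suppress=True)
p=Pic('top'); C=p.cloud()
def rect(m,name):
    P=C[m]; r=cv2.minAreaRect((P[:,:2]*1000).astype(np.float32)); print(name,len(P),np.round(r[0],1),np.round(r[1],1),round(r[2],1),'z',np.percentile(P[:,2],[5,50,95]))
X,Y,Z=C[...,0],C[...,1],C[...,2]
t=(X>.39)&(X<.53)&(Y>-.03)&(Y<.2)
rect(t&(Z>.03)&(Z<.06),'conv tops')
rect(t&(Z>.002)&(Z<.06),'tray')
b=(X>.38)&(X<.50)&(Y>.26)&(Y<.42)
rect(b&(Z>.04)&(Z<.058),'box'); rect(b&(Z>.062),'toggle')
k=(X>.36)&(X<.66)&(Y>-.46)&(Y<-.17)
rect(k&(Z>.006)&(Z<.014),'plate')
rect(k&(Z>.06)&(Z<.2),'frame')
F=C[k&(Z>.06)&(Z<.2)]
for y in np.arange(-.44,-.18,.02):
    q=F[abs(F[:,1]-y)<.01]; q=q[np.argsort(q[:,0])]; print(round(y,2),len(q),q[:3].ravel(),q[-2:].ravel() if len(q) else '')
P,Rm,s=pose(); print(P,Rm,s['finger_gap'])
w=Pic('wrist'); print(w.d['hand_eye'],w.f)
for n in ['caliper','esd_brush','driver_red']:
    g=finder.regions_of(p.d,n)
    if g: rect(g[0]['pixels']&np.isfinite(Z),n+str(round(g[0]['score'],2)))
E
```

```text
conv tops 1117 [459.6  83.5] [174.1  67. ] 89.0 z [0.0329 0.0404 0.0475]
tray 2345 [459.8  85.4] [139.9 228.3] 0.4 z [0.0024 0.0123 0.0461]
box 812 [440.7 347.6] [89.3 76.7] 1.8 z [0.0473 0.0515 0.0555]
toggle 49 [434.3 346.7] [13.7 28. ] 88.6 z [0.0633 0.0738 0.1014]
plate 2548 [ 509.6 -315.6] [288.4 299.4] 89.9 z [0.0065 0.0105 0.0134]
frame 1603 [ 510.9 -305.1] [242.  156.5] 85.4 z [0.0657 0.0777 0.0831]
-0.44 1 [ 0.566  -0.4309  0.0813] [ 0.566  -0.4309  0.0813]
-0.42 173 [ 0.4299 -0.4123  0.0777  0.4326 -0.4124  0.0776  0.4353 -0.4123  0.078 ] [ 0.5793 -0.43    0.0845  0.5797 -0.4258  0.0812]
-0.4 122 [ 0.4244 -0.4076  0.0823  0.4244 -0.4032  0.0728  0.4244 -0.4048  0.0756] [ 0.5741 -0.4073  0.0795  0.5741 -0.3996  0.0781]
-0.38 138 [ 0.4267 -0.3759  0.0735  0.4267 -0.3824  0.0779  0.4267 -0.379   0.0725] [ 0.5771 -0.3871  0.0752  0.5772 -0.3796  0.0732]
-0.36 133 [ 0.4289 -0.3501  0.0775  0.429  -0.3527  0.0778  0.429  -0.3558  0.0768] [ 0.5788 -0.3503  0.0785  0.5792 -0.3538  0.0764]
-0.34 96 [ 0.4289 -0.3486  0.074   0.4313 -0.3307  0.0792  0.4313 -0.3331  0.0801] [ 0.5788 -0
[... 791 characters left out ...]
[ 0.5904 -0.2134  0.0788  0.5909 -0.2169  0.0759]
-0.2 200 [ 0.4402 -0.2097  0.0772  0.4425 -0.1928  0.0805  0.4426 -0.2003  0.083 ] [ 0.5976 -0.1944  0.0659  0.5983 -0.1943  0.0792]
[0.2141 0.5066 0.2313] [[-0.9211  0.3892  0.    ]
 [ 0.3892  0.9211  0.    ]
 [-0.      0.     -1.    ]] 0.08526209693574113
[[ 0.0008 -0.955  -0.2966  0.0753]
 [ 1.      0.0008  0.0002  0.0007]
 [ 0.0001 -0.2966  0.955  -0.1431]
 [ 0.      0.      0.      1.    ]] 337.97625429973147
caliper0.93 642 [ 400.6 -125.6] [ 58.7 208.9] 17.4 z [0.0004 0.006  0.0143]
esd_brush0.73 235 [ 701.2 -112.7] [126.5  22.1] 67.3 z [0.0028 0.0091 0.0139]
driver_red0.7 4994 [ 517.4 -313.1] [257.1 170.6] 85.3 z [0.0075 0.0144 0.081 ]
```

```bash
python3 -m inch '[[1,-0.05,-0.037,-0.02,0.15],[1,-0.1,-0.074,-0.02,0.3],[1,-0.15,-0.11,-0.02,0.45],[1,-0.2,-0.147,-0.02,0.6],[1,-0.25,-0.184,-0.02,0.75],[1,-0.3,-0.22,-0.02,0.9],[1,-0.345,-0.257,-0.02,1.05],[1,-0.391,-0.293,-0.02,1.17]]'
python3 -m inch '[[1,0,0,0,0],[1,0,0,0,0],[1,0,0,0,0],[1,0,0,0,0],[1,0,0,0,0],[1,0,0,0,0],[1,0,0,0,0],[1,0,0,0,0]]'
python3 - <<'E'
from h import *
np.set_printoptions(precision=4,suppress=True)
P,Rm,s=pose(); print(P,Rm.ravel(),s['q'])
p=Pic('wrist'); p.save('w1.png'); C=p.cloud(); X,Y,Z=C[...,0],C[...,1],C[...,2]
for k in ['converter_a_mid','narrow_converter_mid','wide_converter_mid','comb_tray']:
    for m in finder.mark_of(p.d,k)[:4]: print(k,round(m['score'],2),np.round(m['xy']),p.at_h(*m['xy'],.024 if 'conv' in k else 0))
m=(Z>.0385)&(Z<.05)&(X>.4)&(X<.52)&(Y>-.03)&(Y<.2)
# rib/converter tops
n,l,st,_=cv2.connectedComponentsWithStats(m.astype(np.uint8))
for i in range(1,n):
    if st[i,4]<150: continue
    Q=C[l==i]; r=cv2.minAreaRect((Q[:,:2]*1000).astype(np.float32)); print(st[i],np.round(r[0],1),np.round(r[1],1),round(r[2],1),np.median(Q[:,2]))
E
```

```text
time_s: 2.75
eef_pos: [0.4609, 0.0827, 0.2516]
orientation: [2.225, 2.217, 0.002]
ft_force: [0.0, 0.6, -0.1]
finger_gap: 0.0855
time_s: 3.75
eef_pos: [0.4602, 0.0845, 0.2513]
orientation: [2.22, 2.222, 0.0]
ft_force: [0.0, 0.3, 0.9]
finger_gap: 0.0853
[0.4602 0.0845 0.2513] [-0.0009  1.      0.      1.      0.0009  0.      0.      0.     -1.    ] [ 0.0604 -0.1001  1.5177  0.      1.724   0.0594]
converter_a_mid 0.81 [285. 106.] [0.4645 0.153  0.024 ]
narrow_converter_mid 0.85 [280. 137.] [0.4599 0.1207 0.024 ]
wide_converter_mid 0.88 [277. 202.] [0.4568 0.0464 0.024 ]
comb_tray 0.63 [279. 166.] [0.4588 0.0845 0.    ]
[265  85  32   7 178] [460.2 170.3] [ 5.1 30.9] 87.7 0.04184207909851226
[265 121  31   6 157] [459.7 136.1] [ 5.1 30.6] 89.3 0.04184548009606842
[254 150  58  14 428] [462.5 102.4] [12.2 59.6] 89.0 0.04323266585631172
[254 164  58   4 160] [462.4  92.5] [ 2.4 60. ] 89.0 0.04402618341551798
[255 169  56   4 163] [462.4  87.9] [ 2.5 58.3] 89.0 0.04407570524728521
[255 173  56   4 163] [462.4  83. ] [ 2.5 58.7] 88.8 0.04417335841752884
[ 247  177   64   71 3072] [457.4  38.9] [81.5 68. ] 89.0 0.043366796411095976
```

View pics/w1.png

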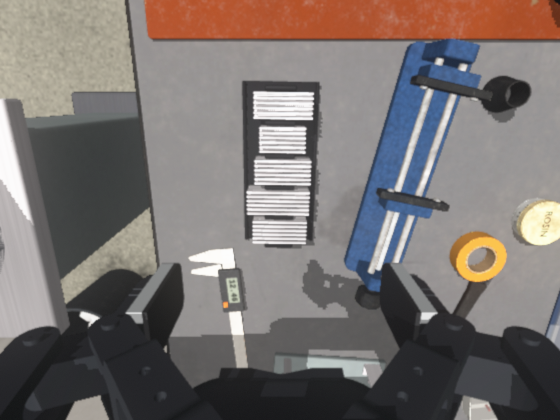

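Places 1, 3 and 5 (from +y) hold the 60 mm converters; place 2 is narrow and place 4 is wide. Now on to the rack.

```bash
python3 -m inch '[[1,-0.05,-0.003,0,0.01],[1,-0.1,-0.006,0,0.02],[1,-0.15,-0.009,0,0.04],[1,-0.2,-0.012,0,0.05],[1,-0.25,-0.015,0,0.06],[1,-0.3,-0.018,0,0.07],[1,-0.35,-0.021,0,0.08],[1,-0.39,-0.023,0,0.08]]'
python3 -m inch '[[0.35,0,0,0,0],[0.35,0,0,0,0],[0.35,0,0,0,0],[0.35,0,0,0,0],[0.35,0,0,0,0],[0.35,0,0,0,0],[0.35,0,0,0,0],[0.35,0,0,0,0]]'
python3 - <<'E'
from h import *
np.set_printoptions(precision=4,suppress=True)
P,Rm,s=pose(); print(P,Rm.ravel(),s['q'])
p=Pic('wrist'); p.save('w2.png'); C=p.cloud(); X,Y,Z=C[...,0],C[...,1],C[...,2]
for k in ['frame_handle','frame_hinge','slot2']:
    for m in finder.mark_of(p.d,k)[:4]: print(k,round(m['score'],2),np.round(m['xy']),p.at_h(*m['xy'],.074 if 'fr' in k else 0.01))
m=(Z>.066)&(Z<.10)&(X>.4)&(X<.64)&(Y>-.46)&(Y<-.15)
Q=C[m]; r=cv2.minAreaRect((Q[:,:2]*1000).astype(np.float32)); print(r,np.percentile(Q[:,2],[5,50,95]))
b=Q[(Q[:,0]<.45)&(Q[:,1]<-.21)&(Q[:,1]>-.39)]; print(len(b),b[:,2].max()); c=np.polyfit(b[:,1],b[:,0],1); print(c,np.polyval(c,-.305))
E
```

```text
time_s: 5.0
eef_pos: [0.4371, -0.3075, 0.2511]
orientation: [-2.309, -2.13, -0.0]
ft_force: [0.9, 0.2, -0.4]
finger_gap: 0.0849
time_s: 6.0
eef_pos: [0.4376, -0.3055, 0.2512]
orientation: [-2.307, -2.132, -0.0]
ft_force: [-0.9, -0.3, 0.5]
finger_gap: 0.0301
[ 0.4376 -0.3055  0.2512] [ 0.079   0.9969 -0.      0.9969 -0.079   0.0001  0.0001 -0.     -1.    ] [-0.7158  0.0478  1.3733  0.0001  1.7206 -0.6367]
frame_handle 0.67 [274. 174.] [ 0.4318 -0.2988  0.074 ]
frame_hinge 0.7 [425. 175.] [ 0.5771 -0.3109  0.074 ]
frame_hinge 0.41 [277. 175.] [ 0.4347 -0.3001  0.074 ]
slot2 0.93 [351. 164.] [ 0.5182 -0.3077  0.01  ]
slot2 0.7 [358. 103.] [ 0.5273 -0.241   0.01  ]
slot2 0.56 [352. 211.] [ 0.5194 -0.3654  0.01  ]
((509.44439697265625, -304.68646240234375), (244.15577697753906, 158.52780151367188), 85.31412506103516) [0.0686 0.0776 0.0811]
1925 0.08148274797101707
[0.08   0.4601] 0.43574744759800343
```

View pics/w2.png

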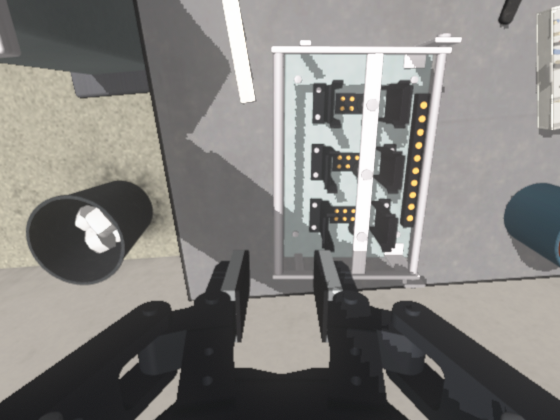

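The wrist view shows the handle bar at column 278 and the hinge at column 430. The three slots sit at rows ~103, 164 and 212, and nothing blocks the descent. Pinch the handle.

```bash
python3 -m inch '[[0.35,0,-0.001,0.04,0],[0.35,0,-0.002,0.08,0],[0.35,0,-0.002,0.12,0],[0.35,0,-0.002,0.15,0],[0.35,0,-0.002,0.18,0],[0.35,0,-0.002,0.196,0],[0.35,0,-0.002,0.196,0],[0.35,0,-0.002,0.196,0]]' 30
python3 -m inch '[[0.1,0,0,0,0],[0,0,0,0,0],[0,0,0,0,0],[0,0,0,0,0],[0,0,0,0,0],[0,0,0,0,0],[0,0,0,0,0],[0,0,0,0,0]]' 30
python3 - <<'E'
# arc: handle displacement along tool y (rack x) and z(down) from theta0~0
import numpy as np
r=.142
for th in np.arange(0,2.11,.1): print(round(th,2),round(r*(1-np.cos(th)),4),round(-r*np.sin(th),4))
E
```

```text
time_s: 7.2
eef_pos: [0.4364, -0.306, 0.0568]
orientation: [2.306, 2.13, 0.001]
ft_force: [-0.0, -0.2, 0.4]
finger_gap: 0.0298
time_s: 8.2
eef_pos: [0.4346, -0.3059, 0.0569]
orientation: [-2.307, -2.132, 0.004]
ft_force: [-5.1, 1.3, 4.5]
finger_gap: 0.0088
0.0 0.0 -0.0
0.1 0.0007 -0.0142
0.2 0.0028 -0.0282
0.3 0.0063 -0.042
0.4 0.0112 -0.0553
0.5 0.0174 -0.0681
0.6 0.0248 -0.0802
0.7 0.0334 -0.0915
0.8 0.0431 -0.1019
0.9 0.0537 -0.1112
1.0 0.0653 -0.1195
1.1 0.0776 -0.1266
1.2 0.0905 -0.1323
1.3 0.104 -0.1368
1.4 0.1179 -0.1399
1.5 0.132 -0.1416
1.6 0.1461 -0.1419
1.7 0.1603 -0.1408
1.8 0.1743 -0.1383
1.9 0.1879 -0.1344
2.0 0.2011 -0.1291
2.1 0.2137 -0.1226
```

```bash
python3 -m inch '[[0,0,0,-0.014,0],[0,0,0.002,-0.028,0],[0,0,0.005,-0.042,0],[0,0,0.010,-0.055,0],[0,0,0.016,-0.068,0],[0,0,0.024,-0.080,0],[0,0,0.032,-0.0915,0],[0,0,0.042,-0.102,0]]' 30
python3 -m inch '[[0,0,0.0106,-0.0093,0],[0,0,0.0222,-0.0176,0],[0,0,0.0345,-0.0247,0],[0,0,0.0474,-0.0304,0],[0,0,0.0609,-0.0349,0],[0,0,0.0748,-0.038,0],[0,0,0.0889,-0.0397,0],[0,0,0.103,-0.040,0]]' 30
```

```text
time_s: 9.2
eef_pos: [0.4747, -0.3091, 0.1596]
orientation: [-2.306, -2.128, 0.009]
ft_force: [-11.7, -2.4, 5.0]
finger_gap: 0.0087
time_s: 10.2
eef_pos: [0.5807, -0.3177, 0.2015]
orientation: [2.305, 2.128, -0.0]
ft_force: [-4.0, -3.6, 8.3]
finger_gap: 0.0085
```

```bash
python3 -m inch '[[0,0,0.01,0.0003,0],[0,0,0.02,0.0024,0],[0,0,0.03,0.0045,0],[0,0,0.04,0.008,0],[0,0,0.05,0.0115,0],[0,0,0.057,0.014,0],[0,0,0.061,0.0158,0],[0,0,0.061,0.0158,0]]' 30
python3 -m inch '[[0.2,0,0,0,0],[0.35,0,0,0,0],[0.35,0,0,0,0],[0.35,0,0,-0.01,0],[0.35,0,0,-0.03,0],[0.35,0,0,-0.05,0],[0.35,0,0,-0.06,0],[0.35,0,0,-0.06,0]]'
python3 - <<'E'
from h import *
P,Rm,s=pose(); print(P,s['q'],s['ft_force'])
E
```

```text
time_s: 11.2
eef_pos: [0.6424, -0.3227, 0.183]
orientation: [2.304, 2.128, 0.002]
ft_force: [1.2, -5.6, 3.1]
finger_gap: 0.0089
time_s: 12.2
eef_pos: [0.6414, -0.3217, 0.2431]
orientation: [2.306, 2.13, 0.001]
ft_force: [-0.0, -0.2, 1.3]
finger_gap: 0.0301
[ 0.64136814 -0.32170346  0.24305231] [-5.43978815e-01  4.73728422e-01  8.67454456e-01  2.18112500e-04
  1.79780026e+00 -4.65037143e-01] [-0.035515   -0.17798954  1.27347627]
```

```bash
python3 -m inch '[[1,0,-0.03,-0.02,0],[1,0,-0.06,-0.03,0],[1,0,-0.09,-0.03,0],[1,0,-0.12,-0.03,0],[1,0,-0.14,-0.03,0],[1,0,-0.14,-0.03,0],[1,0,-0.14,-0.03,0],[1,0,-0.14,-0.03,0]]'
cat > rack.py <<'E'
from h import *
np.set_printoptions(precision=4,suppress=True)
P,Rm,s=pose(); print(P)
p=Pic('wrist'); p.save('w3.png'); C=p.cloud(); X,Y,Z=C[...,0],C[...,1],C[...,2]
for m in finder.mark_of(p.d,'slot2')[:5]: print('slot',round(m['score'],2),np.round(m['xy']),p.at_h(*m['xy'],0.01))
r0=np.array([.5192,-.3117]); a=-.0803; ex=np.array([np.cos(a),np.sin(a)]); ey=np.array([-ex[1],ex[0]])
U=(X-r0[0])*ex[0]+(Y-r0[1])*ex[1]; V=(X-r0[0])*ey[0]+(Y-r0[1])*ey[1]
m=(Z>.055)&(Z<.076)&(abs(U)<.056)&(abs(V)<.12)
n,l,st,_=cv2.connectedComponentsWithStats(m.astype(np.uint8))
for i in range(1,n):
    if st[i,4]<30: continue
    g=l==i; print(st[i,4],'u',np.percentile(U[g],[1,50,99])*1e3,'v',np.percentile(V[g],[1,50,99])*1e3,'z',np.median(Z[g]))
b=(Z>.005)&(Z<.016)&(abs(U)<.1)&(abs(V)<.15); Q=np.stack([U[b],V[b]],1)*1000
print('plate',np.percentile(Q,[1,99],axis=0))
g=finder.regions_of(p.d,'slot2'); print([(x['score'],x['box']) for x in g][:4])
E
python3 rack.py
python3 - <<'E'
from h import *
p=Pic('top');p.save('top2.png');C=p.cloud();X,Y,Z=C[...,0],C[...,1],C[...,2]
for x in np.arange(.40,.60,.01):
    print(round(x,2),''.join('#' if (Z[(abs(X-x)<.005)&(abs(Y-y)<.005)]>.007).mean()>.3 else '.' for y in np.arange(.02,-.2,-.01)))
E
```

```text
time_s: 13.2
eef_pos: [0.502, -0.3104, 0.2708]
orientation: [-2.306, -2.132, -0.0]
ft_force: [0.2, 0.2, 0.0]
finger_gap: 0.0854
[ 0.502  -0.3104  0.2708]
slot 0.79 [296. 210.] [ 0.5168 -0.3695  0.01  ]
slot 0.72 [298. 104.] [ 0.5274 -0.2418  0.01  ]
slot 0.6 [295. 160.] [ 0.5201 -0.3063  0.01  ]
430 u [-38.2122 -32.8831 -24.7848] v [49.7346 70.6915 90.9798] z 0.06812842862704888
478 u [25.3687 33.5119 38.7477] v [48.8862 69.9795 91.1543] z 0.067807845224543
356 u [-38.3159 -33.3709 -25.0706] v [-14.0788   5.3326  26.8893] z 0.06803380492400862
418 u [25.3341 33.3779 38.7142] v [-15.1556   4.7155  27.0902] z 0.06763709208106627
335 u [-38.4358 -33.1279 -25.3795] v [-77.8633 -59.1871 -36.2498] z 0.06813888400723517
376 u [25.2485 33.2486 38.5423] v [-77.6791 -58.7011 -37.0969] z 0.0673015795945319
78 u [47.0441 50.8414 55.054 ] v [-110.8666 -108.2025  -91.8699] z 0.07019267730687476
plate [[ -76.169  -110.1862]
 [  64.4071  125.5072]]
[(0.63, [230.0, 17.4, 313.5, 315.7])]
0.4 .......#######.##.####
0.41 .......#######.....###
0.42 #..................###
0.43 ###.................##
0.44 ###..................#
0.45 ###...................
0.46 ###..................#
0.47 ###.................##
0.48 ###..................#
0.49 ###..................#
0.5 #....................#
0.51 .....................#
0.52 .....................#
0.53 .....................#
0.54 ......#..............#
0.55 ..#####..............#
0.56 ###########..........#
0.57 ###########..........#
0.58 ###########..........#
0.59 ########.............#
```

View pics/w3.png

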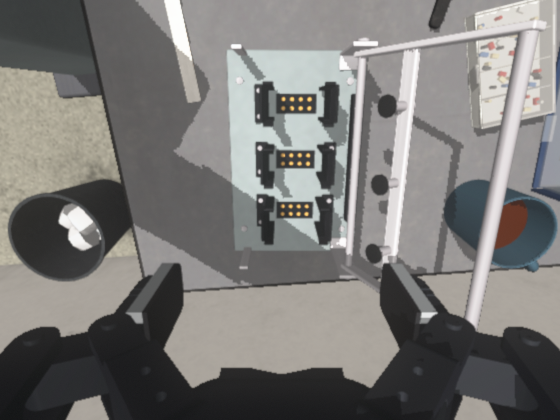

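The rack's frame is swung back clear. The slot floors are at image (297,104), (296,160) and (295,209), and the guide tops put slot2 at about (0.519,-0.305), which agrees with the finder. Now go above tray place 5.

```bash
python3 -m inch '[[1,0.05,-0.01,0.0,-0.01],[1,0.1,-0.02,0.0,-0.02],[1,0.15,-0.03,0.01,-0.03],[1,0.2,-0.04,0.03,-0.04],[1,0.25,-0.05,0.05,-0.05],[1,0.3,-0.062,0.07,-0.06],[1,0.323,-0.067,0.08,-0.062],[1,0.323,-0.067,0.08,-0.062]]' 40
cat > tray.py <<'E'
from h import *
import sys
np.set_printoptions(precision=4,suppress=True)
y0=float(sys.argv[1]); P,Rm,s=pose(); print(P,Rm[:2,:2].ravel(),s['finger_gap'])
p=Pic('wrist'); p.save('w_%s.png'%int(s['time_s'])); C=p.cloud(); X,Y,Z=C[...,0],C[...,1],C[...,2]
m=(Z>.034)&(Z<.05)&(X>.4)&(X<.52)&(abs(Y-y0)<.011); Q=C[m]; print('conv',len(Q),(np.percentile(Q[:,0],[1,99])),np.median(Q[:,2]))
m=(Z>.039)&(Z<.0435)&(abs(X-.46)<.014); h,_=np.histogram(Y[m],np.arange(-.02,.2,.002))
print('y hist from -.02',h)
for k in ['converter_a_mid','wide_converter_mid','narrow_converter_mid']:
  for r in finder.mark_of(p.d,k)[:4]: print(k,round(r['score'],2),p.at_h(*r['xy'],.024))
E
python3 tray.py 0.017
```

```text
time_s: 14.4
eef_pos: [0.4594, 0.0183, 0.1907]
orientation: [-2.236, -2.205, 0.002]
ft_force: [0.2, -0.9, -0.4]
finger_gap: 0.0855
[0.4594 0.0183 0.1907] [ 0.0136  0.9999  0.9999 -0.0136] 0.08552683381519613
conv 1622 [0.4298 0.4881] 0.041980198441992744
y hist from -.02 [  0   0   0   0   0   0   0   0   0  35  68  45   6  33   1  39   0  21
  22   4  44   0  43   0   3  33  62  77  53   2  32   2  23   0  14  18
   5  23   4  15   0   4  39  89  64  66   3  33   2  29   0   6   3   2
   8   0   4   0   3  14  92  93  46   7   4   3   5   9  30   0  24   6
  30   6   0  35  20 110  88  66  43   1  43   5  21  35   1  63   4  50
  17   0  61   0   0   0   0   0   0   0   0   0   0   0   0   0   0   0
   0]
converter_a_mid 0.57 [0.4606 0.1507 0.024 ]
wide_converter_mid 0.55 [0.4567 0.0504 0.024 ]
narrow_converter_mid 0.95 [0.4613 0.1215 0.024 ]
```

```bash
python3 -m inch '[[1,-0.001,0,0.03,0],[1,-0.001,0,0.06,0],[1,-0.001,0,0.09,0],[1,-0.001,0,0.12,0],[1,-0.001,0,0.15,0],[1,-0.001,0,0.17,0],[1,-0.001,0,0.182,0],[1,-0.001,0,0.182,0]]' 40
python3 -m inch '[[0.6,0,0,0,0],[0.4,0,0,0,0],[0.4,0,0,0,0],[0.4,0,0,0,0],[0.4,0,0,0,0],[0.4,0,0,0,0],[0.4,0,0,0,0],[0.4,0,0,0,0]]' 40
python3 -m inch '[[0.4,0,0,-0.01,0],[0.4,0,0,-0.025,0],[0.4,0,0,-0.045,0],[0.4,0,0,-0.07,0],[0.4,0,0,-0.08,0],[0.4,0,0,-0.08,0],[0.4,0,0,-0.08,0],[0.4,0,0,-0.08,0]]' 40
```

```text
time_s: 15.6
eef_pos: [0.4599, 0.0152, 0.0091]
orientation: [-2.241, -2.201, 0.001]
ft_force: [-0.2, 0.8, 0.1]
finger_gap: 0.0855
time_s: 16.6
eef_pos: [0.4612, 0.0156, 0.0108]
orientation: [2.239, 2.201, 0.003]
ft_force: [-0.6, -0.8, 5.7]
finger_gap: 0.0591
time_s: 17.6
eef_pos: [0.4593, 0.0158, 0.0883]
orientation: [-2.239, -2.201, 0.002]
ft_force: [0.3, 1.7, -2.4]
finger_gap: 0.0596
```

```bash
python3 -m inch '[[0.4,-0.02,0.006,0,0],[0.4,-0.045,0.014,0,0],[0.4,-0.07,0.022,0,0],[0.4,-0.095,0.03,0,0],[0.4,-0.105,0.0325,0.01,0],[0.4,-0.105,0.0325,0.03,0],[0.4,-0.105,0.0325,0.05,0],[0.4,-0.105,0.0325,0.065,0]]' 40
python3 -m inch '[[0.4,0,0,0.006,0],[0.4,0,0,0.010,0],[0.4,0,0,0.013,0],[0.4,0,0,0.015,0],[0.4,0,0,0.0155,0],[0.4,0,0,0.0155,0],[0.4,0,0,0.0155,0],[0.4,0,0,0.0155,0]]' 40
```

```text
time_s: 18.6
eef_pos: [0.4895, -0.089, 0.0224]
orientation: [-2.238, -2.201, 0.002]
ft_force: [-0.6, 0.3, -1.4]
finger_gap: 0.0596
time_s: 19.6
eef_pos: [0.4909, -0.0898, 0.0091]
orientation: [2.24, 2.202, 0.0]
ft_force: [0.2, 0.3, -1.2]
finger_gap: 0.0592
```

```bash
python3 -m inch '[[0.4,0,0,0.001,0],[0.4,0,0,0.002,0],[0.4,0,0,0.0025,0],[0.4,0,0,0.0025,0],[0.4,0,0,0.0025,0],[0.4,0,0,0.0025,0],[0.4,0,0,0.0025,0],[0.4,0,0,0.0025,0]]' 40
python3 -m inch '[[0.5,0,0,0,0],[0.7,0,0,0,0],[1,0,0,0,0],[1,0,0,0,0],[1,0,0,0,0],[1,0,0,-0.02,0],[1,0,0,-0.05,0],[1,0,0,-0.08,0]]' 40
python3 - <<'E'
from h import *
P,Rm,s=pose(); print(P,Rm[:2,:2].ravel(),s['q'][5])
E
```

```text
time_s: 20.6
eef_pos: [0.4908, -0.0898, 0.0069]
orientation: [2.24, 2.202, 0.0]
ft_force: [-3.0, 1.0, 5.2]
finger_gap: 0.0598
time_s: 21.6
eef_pos: [0.4906, -0.0897, 0.087]
orientation: [-2.24, -2.202, 0.0]
ft_force: [1.1, -0.1, -0.1]
finger_gap: 0.0851
[ 0.49062845 -0.08970523  0.0869816 ] [ 0.01699987  0.99985538  0.99985546 -0.01699975] -0.2776479625328554
```

```bash
cat > spot.py <<'E'
from h import *
np.set_printoptions(precision=4,suppress=True)
P,Rm,s=pose(); print(P,Rm[:2,:2].ravel())
p=Pic('wrist'); C=p.cloud(); X,Y,Z=C[...,0],C[...,1],C[...,2]
m=(Z>.03)&(Z<.05)&(abs(X-P[0])<.06)&(abs(Y-P[1])<.04); Q=C[m]
r=cv2.minAreaRect((Q[:,:2]*1000).astype(np.float32)); print(len(Q),np.round(r[0],1),np.round(r[1],1),round(r[2],2),np.percentile(Q[:,2],[5,50,95]))
for k in finder.mark_of(p.d,'converter_a_mid')[:2]: print(round(k['score'],2),p.at_h(*k['xy'],.02))
E
python3 spot.py
python3 -m inch '[[1,0,0,0,-0.18],[1,0,0,0,-0.36],[1,0,0,0,-0.54],[1,0,0,0,-0.72],[1,0,0,0,-0.9],[1,0,0,0,-1.08],[1,0,0,0,-1.26],[1,0,0,0,-1.44]]'
python3 -m inch '[[1,0,0,0,-0.13],[1,0,0,0,-0.131],[1,0,0,0,-0.131],[1,0,0,0,-0.131],[1,0,0,0,-0.131],[1,0,0,0,-0.131],[1,0,0,0,-0.131],[1,0,0,0,-0.131]]'
python3 spot.py
```

```text
[ 0.4906 -0.0897  0.087 ] [ 0.017   0.9999  0.9999 -0.017 ]
4497 [491.9 -87.6] [27.  60.3] 88.66 [0.0326 0.039  0.0413]
time_s: 22.7
eef_pos: [0.4902, -0.0896, 0.0851]
orientation: [-0.223, -3.132, -0.001]
ft_force: [0.4, -0.0, 0.2]
finger_gap: 0.0855
time_s: 23.7
eef_pos: [0.4908, -0.0898, 0.0865]
orientation: [0.027, 3.141, 0.0]
ft_force: [-0.3, 0.8, 0.5]
finger_gap: 0.0854
[ 0.4908 -0.0898  0.0865] [-0.9999  0.0169  0.0169  0.9999]
4027 [506.1 -87.1] [89.5 27. ] 0.32 [0.0313 0.0377 0.0414]
```

```bash
python3 -m inch '[[1,0,0,0.03,0],[1,0,0,0.055,0],[1,0,0,0.07,0],[1,0,0,0.0785,0],[1,0,0,0.0785,0],[0.6,0,0,0.0785,0],[0.3,0,0,0.0785,0],[0.15,0,0,0.0785,0]]' 40
python3 -m inch '[[0.1,0,0,0,0],[0.1,0,0,0,0],[0.1,0,0,0,0],[0.1,0,0,0,0],[0.1,0,0,0,0],[0.1,0,0,0,0],[0.1,0,0,0,0],[0.1,0,0,0,0]]' 40
python3 -m inch '[[0.1,0,0,-0.01,0],[0.1,0,0,-0.03,0],[0.1,0,0,-0.06,0],[0.1,0,0,-0.09,0],[0.1,0,0,-0.1,0],[0.1,0,0,-0.1,0],[0.1,0,0,-0.1,0],[0.1,0,0,-0.1,0]]' 40
python3 - <<'E'
from h import *
P,Rm,s=pose(); print(P,Rm.ravel(),s['q'])
E
```

```text
time_s: 24.8
eef_pos: [0.4912, -0.0899, 0.0086]
orientation: [0.026, 3.14, -0.0]
ft_force: [-0.5, -0.7, -0.4]
finger_gap: 0.0322
time_s: 25.8
eef_pos: [0.4913, -0.0899, 0.0086]
orientation: [0.026, 3.14, -0.0]
ft_force: [0.7, 0.6, 6.4]
finger_gap: 0.0251
time_s: 26.8
eef_pos: [0.4899, -0.0895, 0.1064]
orientation: [-0.026, -3.139, -0.001]
ft_force: [0.4, 0.4, -0.7]
finger_gap: 0.0255
[ 0.48986795 -0.08952046  0.10641037] [-9.99854607e-01  1.68064434e-02 -2.88241542e-03  1.68037677e-02
  9.99858355e-01  9.50025900e-04  2.89797369e-03  9.01452334e-04
 -9.99995395e-01] [-2.94702005e-01  3.36762856e-02  1.67853068e+00  7.25514404e-05
  1.43241978e+00 -1.84870251e+00]
```

```bash
python3 -m inch '[[0.1,0,0,-0.03,0],[0.1,-0.005,-0.02,-0.06,0.01],[0.1,-0.01,-0.05,-0.09,0.02],[0.1,-0.02,-0.08,-0.094,0.03],[0.1,-0.027,-0.11,-0.094,0.04],[0.1,-0.032,-0.135,-0.094,0.05],[0.1,-0.0355,-0.1514,-0.094,0.0635],[0.1,-0.0355,-0.1514,-0.094,0.0635]]' 40
cat > rack2.py <<'E'
from h import *
np.set_printoptions(precision=4,suppress=True)
P,Rm,s=pose(); print(P,Rm[:2,:2].ravel())
p=Pic('wrist'); p.save('w_rack%d.png'%s['time_s']); C=p.cloud(); X,Y,Z=C[...,0],C[...,1],C[...,2]
for m in finder.mark_of(p.d,'slot2')[:5]: print('slot',round(m['score'],2),np.round(m['xy']),p.at_h(*m['xy'],0.01))
r0=np.array([.5185,-.3054]); a=-.0803; ex=np.array([np.cos(a),np.sin(a)]); ey=np.array([-ex[1],ex[0]])
U=(X-r0[0])*ex[0]+(Y-r0[1])*ex[1]; V=(X-r0[0])*ey[0]+(Y-r0[1])*ey[1]
for c in (-.064,0,.064):
  for sg in (-1,1):
    g=(Z>.055)&(Z<.076)&(sg*U>.02)&(sg*U<.045)&(abs(V-c)<.026)
    if g.sum()>30:
      print('slot v',c,'side',sg,g.sum(),'u',np.percentile(U[g],[1,99])*1e3,'v',np.percentile(V[g],[1,99])*1e3,'mid',np.percentile(V[g],[1,99]).mean()*1e3,'z',np.median(Z[g]))
E
python3 rack2.py
```

```text
time_s: 27.8
eef_pos: [0.5236, -0.2424, 0.2012]
orientation: [-0.128, -3.138, -0.002]
ft_force: [0.1, 0.0, -1.6]
finger_gap: 0.0254
[ 0.5236 -0.2424  0.2012] [-0.9967  0.0816  0.0816  0.9967]
slot 0.92 [158. 176.] [ 0.513  -0.3653  0.01  ]
slot 0.71 [281. 177.] [ 0.5242 -0.2417  0.01  ]
slot v -0.064 side -1 562 u [-36.8236 -24.2352] v [-83.6522 -42.0188] mid -62.83549440502918 z 0.06829029346633797
slot v -0.064 side 1 739 u [26.2901 39.3601] v [-83.6671 -42.3017] mid -62.98443246090804 z 0.06640505550690667
slot v 0 side -1 511 u [-36.7725 -24.1441] v [-19.9829  21.9707] mid 0.99387813679702 z 0.06885224506241333
slot v 0 side 1 705 u [26.2076 39.4113] v [-19.7401  21.8721] mid 1.0660199371787336 z 0.06686913304211717
slot v 0.064 side -1 491 u [-36.7079 -24.2148] v [44.1136 85.7916] mid 64.95263119528403 z 0.06895368749628483
```

```bash
python3 -m inch '[[0.1,0,-0.03,0,0],[0.1,0,-0.06,0,0],[0.1,0,-0.09,0.01,0],[0.1,-0.001,-0.115,0.03,0],[0.1,-0.0012,-0.1273,0.06,0],[0.1,-0.0012,-0.1273,0.085,0],[0.1,-0.0012,-0.1273,0.1,0],[0.1,-0.0012,-0.1273,0.105,0]]' 40
python3 -m inch '[[0.1,0,0,0,0],[0.1,0,0,0,0],[0.1,0,0,0,0],[0.1,0,0,0,0],[0.1,0,0,0,0],[0.1,0,0,0,0],[0.1,0,0,0,0],[0.1,0,0,0,0]]' 40
python3 - <<'E'
from h import *
np.set_printoptions(precision=4,suppress=True)
P,Rm,s=pose(); print(P,Rm[:2,:2].ravel())
p=Pic('wrist'); p.save('w_in1.png')
E
```

```text
time_s: 28.9
eef_pos: [0.5143, -0.3678, 0.0953]
orientation: [-0.125, -3.137, -0.003]
ft_force: [0.2, 1.0, -1.0]
finger_gap: 0.0255
time_s: 29.9
eef_pos: [0.5147, -0.3687, 0.0969]
orientation: [-0.126, -3.139, -0.0]
ft_force: [0.5, 0.7, -1.9]
finger_gap: 0.0252
[ 0.5147 -0.3687  0.0969] [-0.9968  0.0803  0.0803  0.9968]
```

View pics/w_in1.png

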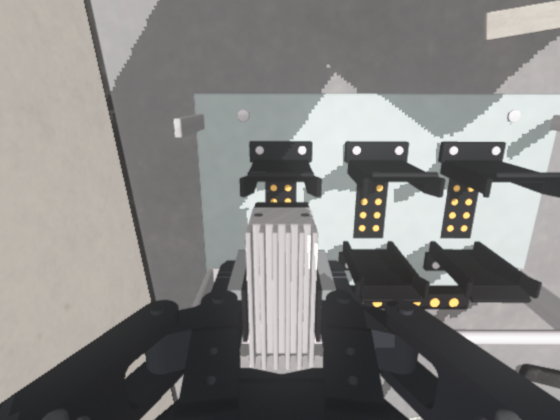

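The converter hangs over slot1, centred (column 281) on the slot's front guide. Lower it gently.

```bash
python3 -m inch '[[0.1,0,0,0.006,0],[0.1,0,0,0.012,0],[0.1,0,0,0.016,0],[0.1,0,0,0.02,0],[0.1,0,0,0.024,0],[0.1,0,0,0.028,0],[0.1,0,0,0.032,0],[0.1,0,0,0.034,0]]' 40
```

```text
time_s: 30.95
eef_pos: [0.5146, -0.3686, 0.0626]
orientation: [-0.126, -3.139, -0.001]
ft_force: [0.4, 0.5, -2.2]
finger_gap: 0.0256
```

```bash
python3 -m inch '[[0.1,0,0,0.006,0],[0.1,0,0,0.012,0],[0.1,0,0,0.018,0],[0.1,0,0,0.024,0],[0.1,0,0,0.029,0],[0.1,0,0,0.034,0],[0.1,0,0,0.037,0],[0.1,0,0,0.039,0]]' 40
python3 -m inch '[[0.1,0,0,0.002,0],[0.1,0,0,0.004,0],[0.1,0,0,0.005,0],[0.1,0,0,0.0055,0],[0.1,0,0,0.0055,0],[0.1,0,0,0.0055,0],[0.1,0,0,0.0055,0],[0.1,0,0,0.0055,0]]' 40
```

```text
time_s: 31.95
eef_pos: [0.5147, -0.3687, 0.0238]
orientation: [0.126, 3.139, 0.0]
ft_force: [0.3, 0.2, -0.7]
finger_gap: 0.0255
time_s: 32.95
eef_pos: [0.5148, -0.3688, 0.0187]
orientation: [0.126, 3.139, -0.0]
ft_force: [-0.9, 0.2, -0.4]
finger_gap: 0.0258
```

```bash
python3 -m inch '[[0.1,0,0,0.0005,0],[0.1,0,0,0.001,0],[0.1,0,0,0.001,0],[0.1,0,0,0.0015,0],[0.1,0,0,0.0015,0],[0.1,0,0,0.0015,0],[0.1,0,0,0.0015,0],[0.1,0,0,0.0015,0]]' 40
```

```text
time_s: 33.95
eef_pos: [0.5148, -0.3688, 0.0186]
orientation: [0.126, 3.139, -0.001]
ft_force: [-2.8, 1.7, 7.6]
finger_gap: 0.0255
```

```bash
python3 -m inch '[[0.3,0,0,0,0],[0.4,0,0,0,0],[0.4,0,0,0,0],[0.4,0,0,-0.03,0],[0.4,0,0,-0.07,0],[0.4,0,0,-0.12,0],[0.4,0,0,-0.16,0],[0.4,0,0,-0.17,0]]' 40
python3 -m inch '[[1,0.012,0.056,0,0.18],[1,0.024,0.112,0,0.36],[1,0.036,0.168,0,0.54],[1,0.048,0.224,0,0.72],[1,0.06,0.28,0,0.9],[1,0.072,0.336,0,1.08],[1,0.084,0.392,0,1.26],[1,0.0912,0.448,0,1.44]]' 40
python3 -m inch '[[1,0,0,0,0.067],[1,0,0,0,0.067],[1,0,0,0,0.067],[1,0,0,0,0.067],[1,0,0,0,0.067],[1,0,0,0,0.067],[1,0,0,0,0.067],[1,0,0,0,0.067]]' 40
python3 tray.py 0.085 | grep -v hist; ls pics
```

```text
time_s: 34.95
eef_pos: [0.5161, -0.3699, 0.191]
orientation: [0.126, 3.133, -0.007]
ft_force: [-0.3, 0.2, -0.1]
finger_gap: 0.0345
time_s: 35.95
eef_pos: [0.4598, 0.0754, 0.1853]
orientation: [-2.108, -2.327, 0.002]
ft_force: [1.3, 0.5, 0.4]
finger_gap: 0.0853
time_s: 36.95
eef_pos: [0.4611, 0.0738, 0.1871]
orientation: [2.179, 2.263, 0.0]
ft_force: [-0.3, -0.1, -0.4]
finger_gap: 0.0855
[0.4611 0.0738 0.1871] [-0.0375  0.9993  0.9993  0.0375] 0.08548768653598668
conv 1728 [0.4329 0.4914] 0.04171555970768062
  0  2 47 63 44  3 54  0 50  1 21 32  0 49  2 46  3  4 40 58 72 58  6 41
  1 43  0 14 22  0 32  2 35  0  5 37 68 79 54  1 22  2 22  0  7 16  2 16
  2 15  0  3 20 79 86 52  5  7  2  1  0  4  1  9  4  7  7  0 16 16 96 95
 50  0  0  0  0  0  0  0  0  0  0  0  0]
converter_a_mid 0.87 [0.4609 0.1506 0.024 ]
wide_converter_mid 0.78 [0.4574 0.049  0.024 ]
narrow_converter_mid 0.96 [0.4593 0.1222 0.024 ]
scene1.png
top1.png
top1c.png
top2.png
w1.png
w2.png
w3.png
w_14.png
w_36.png
w_in1.png
w_rack27.png
```

```bash
python3 -m inch '[[1,0.006,0,0.02,0.03],[1,0.0112,0,0.05,0.0545],[1,0.0112,0,0.08,0.0545],[1,0.0112,0,0.11,0.0545],[1,0.0112,0,0.14,0.0545],[1,0.0112,0,0.165,0.0545],[1,0.0112,0,0.177,0.0545],[1,0.0112,0,0.177,0.0545]]' 40
python3 -m inch '[[0.6,0,0,0,0],[0.4,0,0,0,0],[0.4,0,0,0,0],[0.4,0,0,0,0],[0.4,0,0,0,0],[0.4,0,0,0,0],[0.4,0,0,0,0],[0.4,0,0,0,0]]' 40
python3 -m inch '[[0.4,0,0,-0.01,0],[0.4,0,0,-0.025,0],[0.4,0,0,-0.045,0],[0.4,0,0,-0.07,0],[0.4,0,0,-0.08,0],[0.4,0,0,-0.08,0],[0.4,0,0,-0.08,0],[0.4,0,0,-0.08,0]]' 40
```

```text
time_s: 38.15
eef_pos: [0.4601, 0.085, 0.0095]
orientation: [-2.239, -2.202, 0.002]
ft_force: [-0.5, 0.7, 0.0]
finger_gap: 0.0851
time_s: 39.15
eef_pos: [0.4619, 0.0851, 0.0115]
orientation: [2.239, 2.201, 0.004]
ft_force: [0.3, -0.5, 6.9]
finger_gap: 0.0593
time_s: 40.15
eef_pos: [0.4598, 0.0849, 0.0888]
orientation: [-2.239, -2.201, 0.003]
ft_force: [-0.2, 0.2, -0.3]
finger_gap: 0.0595
```

```bash
python3 -m inch '[[0.4,-0.03,0.006,0,0],[0.4,-0.07,0.014,0,0],[0.4,-0.11,0.022,0,0],[0.4,-0.15,0.03,0,0],[0.4,-0.1745,0.033,0.005,0],[0.4,-0.1745,0.033,0.03,0],[0.4,-0.1745,0.033,0.05,0],[0.4,-0.1745,0.033,0.065,0]]' 40
python3 -m inch '[[0.4,0,0,0.006,0],[0.4,0,0,0.010,0],[0.4,0,0,0.014,0],[0.4,0,0,0.016,0],[0.4,0,0,0.017,0],[0.4,0,0,0.0175,0],[0.4,0,0,0.0175,0],[0.4,0,0,0.0175,0]]' 40
```

```text
time_s: 41.15
eef_pos: [0.4898, -0.0899, 0.0232]
orientation: [-2.239, -2.201, 0.002]
ft_force: [-0.6, -0.1, -1.1]
finger_gap: 0.0595
time_s: 42.15
eef_pos: [0.4907, -0.0901, 0.0076]
orientation: [2.24, 2.202, 0.0]
ft_force: [1.0, 0.2, -0.6]
finger_gap: 0.0594
```

Lower a touch more, release, rise, turn, then grip by the faces.

```bash
python3 -m inch '[[0.4,0,0,0.0005,0],[0.4,0,0,0.0008,0],[0.4,0,0,0.0008,0],[0.5,0,0,0.0008,0],[0.7,0,0,0.0008,0],[1,0,0,0.0008,0],[1,0,0,0.0008,0],[1,0,0,0.0008,0]]' 40
python3 -m inch '[[1,0,0,-0.02,0],[1,0,0,-0.05,0],[1,0,0,-0.08,-0.15],[1,0,0,-0.08,-0.33],[1,0,0,-0.08,-0.51],[1,0,0,-0.08,-0.69],[1,0,0,-0.08,-0.87],[1,0,0,-0.08,-1.05]]' 40
python3 -m inch '[[1,0,0,0,-0.18],[1,0,0,0,-0.36],[1,0,0,0,-0.521],[1,0,0,0,-0.521],[1,0,0,0,-0.521],[1,0,0,0,-0.521],[1,0,0,0,-0.521],[1,0,0,0,-0.521]]' 40
python3 spot.py
```

```text
time_s: 43.15
eef_pos: [0.4907, -0.09, 0.0065]
orientation: [-2.24, -2.202, -0.0]
ft_force: [-0.0, 0.2, -0.4]
finger_gap: 0.0855
time_s: 44.15
eef_pos: [0.4907, -0.09, 0.0865]
orientation: [-0.826, -3.031, -0.0]
ft_force: [-0.6, -0.1, 0.2]
finger_gap: 0.0851
time_s: 45.15
eef_pos: [0.4907, -0.09, 0.0867]
orientation: [0.027, 3.141, 0.0]
ft_force: [0.1, 0.4, -0.1]
finger_gap: 0.0855
[ 0.4907 -0.09    0.0867] [-0.9999  0.017   0.017   0.9999]
4014 [491.6 -89.1] [26.  60.8] 89.0 [0.0313 0.0345 0.0413]
```

```bash
python3 -m inch '[[1,0,0,0.03,0],[1,0,0,0.055,0],[1,0,0,0.07,0],[1,0,0,0.0785,0],[1,0,0,0.0785,0],[0.6,0,0,0.0785,0],[0.3,0,0,0.0785,0],[0.15,0,0,0.0785,0]]' 40
python3 -m inch '[[0.1,0,0,0,0],[0.1,0,0,0,0],[0.1,0,0,0,0],[0.1,0,0,-0.005,0],[0.1,0,0,-0.03,0],[0.1,0,0,-0.07,0],[0.1,0,0,-0.11,0],[0.1,0,0,-0.14,0]]' 40
python3 -m inch '[[0.1,-0.005,-0.03,0,0.01],[0.1,-0.01,-0.07,0,0.02],[0.1,-0.018,-0.11,0,0.03],[0.1,-0.025,-0.15,0,0.04],[0.1,-0.03,-0.19,0,0.05],[0.1,-0.0326,-0.2145,0,0.0635],[0.1,-0.0326,-0.2145,0.03,0.0635],[0.1,-0.0326,-0.2145,0.05,0.0635]]' 40
python3 -m inch '[[0.1,0,0,0,0],[0.1,0,0,0,0],[0.1,0,0,0,0],[0.1,0,0,0,0],[0.1,0,0,0,0],[0.1,0,0,0,0],[0.1,0,0,0,0],[0.1,0,0,0,0]]' 40
```

```text
time_s: 46.25
eef_pos: [0.4911, -0.0902, 0.0088]
orientation: [0.026, 3.14, -0.0]
ft_force: [1.5, 0.3, -0.3]
finger_gap: 0.0322
time_s: 47.25
eef_pos: [0.4906, -0.0901, 0.1496]
orientation: [0.026, 3.141, -0.0]
ft_force: [0.4, -0.5, -1.8]
finger_gap: 0.0254
time_s: 48.25
eef_pos: [0.519, -0.3046, 0.0964]
orientation: [-0.127, -3.137, -0.003]
ft_force: [-0.0, -0.1, -1.4]
finger_gap: 0.0257
time_s: 49.25
eef_pos: [0.5196, -0.3051, 0.0981]
orientation: [-0.126, -3.139, -0.0]
ft_force: [-0.6, 1.0, -1.3]
finger_gap: 0.0253
```

```bash
python3 -m inch '[[0.1,0,0,0.006,0],[0.1,0,0,0.012,0],[0.1,0,0,0.016,0],[0.1,0,0,0.02,0],[0.1,0,0,0.024,0],[0.1,0,0,0.028,0],[0.1,0,0,0.032,0],[0.1,0,0,0.034,0]]' 40
```

```text
time_s: 50.25
eef_pos: [0.5196, -0.305, 0.0638]
orientation: [-0.126, -3.139, -0.0]
ft_force: [-0.5, -0.7, -1.2]
finger_gap: 0.0254
```

```bash
python3 -m inch '[[0.1,0,0,0.006,0],[0.1,0,0,0.012,0],[0.1,0,0,0.018,0],[0.1,0,0,0.024,0],[0.1,0,0,0.03,0],[0.1,0,0,0.035,0],[0.1,0,0,0.038,0],[0.1,0,0,0.04,0]]' 40
python3 -m inch '[[0.1,0,0,0.002,0],[0.1,0,0,0.004,0],[0.1,0,0,0.005,0],[0.1,0,0,0.006,0],[0.1,0,0,0.006,0],[0.1,0,0,0.0065,0],[0.1,0,0,0.0065,0],[0.1,0,0,0.0065,0]]' 40
```

```text
time_s: 51.25
eef_pos: [0.5197, -0.3051, 0.024]
orientation: [0.126, 3.139, 0.0]
ft_force: [0.4, 0.2, -1.2]
finger_gap: 0.0258
time_s: 52.25
eef_pos: [0.5198, -0.3052, 0.0188]
orientation: [0.126, 3.138, -0.001]
ft_force: [-1.7, 1.7, 4.9]
finger_gap: 0.0254
```

```bash
python3 -m inch '[[0.3,0,0,0,0],[0.4,0,0,0,0],[0.4,0,0,0,0],[0.4,0,0,-0.03,0],[0.4,0,0,-0.07,0],[0.4,0,0,-0.12,0],[0.4,0,0,-0.16,0],[0.4,0,0,-0.17,0]]' 40
python3 -m inch '[[1,0.011,0.05,0,0.17],[1,0.022,0.1,0,0.34],[1,0.033,0.15,0,0.51],[1,0.044,0.2,0,0.68],[1,0.055,0.25,0,0.85],[1,0.066,0.3,0,1.02],[1,0.077,0.35,0,1.19],[1,0.088,0.40,0,1.36]]' 40
python3 - <<'E'
from h import *
P,Rm,s=pose(); a=np.arctan2(Rm[1,1],Rm[0,1]); d=np.array([.461,.153])-P[:2]; print(P,a,'dx,dy',d@Rm[:2,0],d@Rm[:2,1],'yaw',a+.017)
E
```

```text
time_s: 53.25
eef_pos: [0.5211, -0.3061, 0.1916]
orientation: [0.126, 3.133, -0.006]
ft_force: [0.4, 0.4, 0.3]
finger_gap: 0.034
time_s: 54.25
eef_pos: [0.463, 0.1014, 0.1859]
orientation: [-2.074, -2.357, 0.003]
ft_force: [1.5, 0.3, -0.5]
finger_gap: 0.0856
[0.46304606 0.10136183 0.1859033 ] 0.12776737925993678 dx,dy 0.0514779720229957 0.00455033679191593 yaw 0.14476737925993677
```

```bash
python3 -m inch '[[1,0.025,0.002,0,0.1],[1,0.05,0.0045,0,0.145],[1,0.0515,0.0045,0,0.145],[1,0.0515,0.0045,0,0.145],[1,0.0515,0.0045,0,0.145],[1,0.0515,0.0045,0,0.145],[1,0.0515,0.0045,0,0.145],[1,0.0515,0.0045,0,0.145]]' 40
python3 tray.py 0.153 
python3 - <<'E'
from h import *
P,Rm,s=pose(); a=np.arctan2(Rm[1,1],Rm[0,1]); d=np.array([.461,.153])-P[:2]; print(P,a,'dx,dy',d@Rm[:2,0],d@Rm[:2,1],'yaw',a+.017)
E
```

```text
time_s: 55.25
eef_pos: [0.4619, 0.1513, 0.1878]
orientation: [2.235, 2.208, 0.0]
ft_force: [0.4, -0.9, 0.7]
finger_gap: 0.0853
[0.4619 0.1513 0.1878] [ 0.0119  0.9999  0.9999 -0.0119] 0.08528481339639776
conv 1785 [0.4229 0.4814] 0.04289927601884291
y hist from -.02 [ 0  0  0  0  0  0  0  0  0 16 52 67  3  0  0  0  0  0  0  0  0  0  0  0
  0  6 31 48 11 14 49  0 56  0 32 18  3 61  1 48  6  8 60 51 51 71  0  0
  0  0  0  0  0  0  0  0  0  0  0  0 47 65 40  8 51  0 63  0 27 33  1 57
  1 56  1  3 54 50 67 66  1 47  3  1 41  3 34  0 11 28  0 36  0 29 70 71
 60  0  0  0  0  0  0  0  0  0  0  0  0]
converter_a_mid 0.63 [0.4516 0.1513 0.024 ]
converter_a_mid 0.51 [0.461  0.0968 0.024 ]
wide_converter_mid 0.65 [0.4586 0.0478 0.024 ]
narrow_converter_mid 0.63 [0.4604 0.1199 0.024 ]
[0.46177837 0.15146364 0.18776195] -0.011597239064322688 dx,dy 0.0015272304798608768 -0.0007961375569691905 yaw 0.005402760935677313
```

The tray converter in place 1 has shifted about 10 mm towards -x, presumably the announced knock. Look before gripping.

View pics/w_55.png

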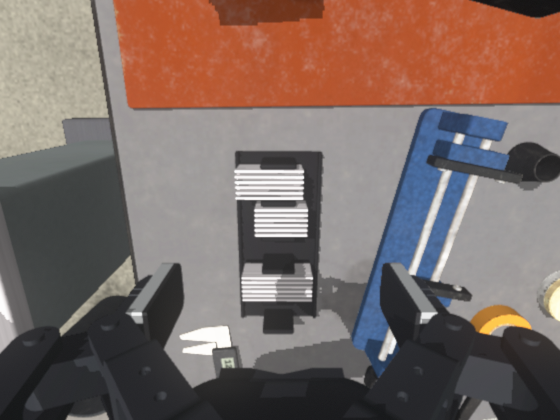

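```bash
python3 - <<'E'
from h import *
np.set_printoptions(precision=4,suppress=True)
p=Pic('wrist'); C=p.cloud(); X,Y,Z=C[...,0],C[...,1],C[...,2]
for y0 in (.153,.119,.051):
  m=(Z>.03)&(Z<.06)&(X>.4)&(X<.52)&(abs(Y-y0)<.011); Q=C[m]
  print(y0,Q[:,0].min(),Q[:,0].max(),np.polyfit(Q[:,0],Q[:,2],1)[0],[np.percentile(Q[abs(Q[:,0]-x)<.004][:,2],90) for x in (.43,.44,.45,.46,.47,.48)])
E
```

```text
0.153 0.4222352853634388 0.4822152350197393 -0.005238126475998667 [np.float64(0.045135655929182304), np.float64(0.045107083345459625), np.float64(0.04504199631692052), np.float64(0.04497327111708076), np.float64(0.04496976406865398), np.float64(0.045208765658198515)]Traceback (most recent call last):
  File "<stdin>", line 6, in <module>
    return _quantile_unchecked(
        a, q, axis, out, overwrite_input, method, keepdims, weights)
    return _ureduce(a,
                    func=_quantile_ureduce_func,
    ...<5 lines>...
                    overwrite_input=overwrite_input,
                    method=method)
    r = func(a, **kwargs)
    result = _quantile(arr,
                       quantiles=q,
    ...<2 lines>...
                       out=out,
                       weights=wgt)
    slices_having_nans = np.isnan(arr[-1, ...])
                                  ~~~^^^^^^^^^
IndexError: index -1 is out of bounds for axis 0 with size 0
```

```bash
python3 -m inch '[[1,0.0015,-0.006,0.02,0.005],[1,0.0015,-0.0107,0.05,0.005],[1,0.0015,-0.0107,0.08,0.005],[1,0.0015,-0.0107,0.11,0.005],[1,0.0015,-0.0107,0.14,0.005],[1,0.0015,-0.0107,0.165,0.005],[1,0.0015,-0.0107,0.176,0.005],[1,0.0015,-0.0107,0.176,0.005]]' 40
python3 -m inch '[[0.6,0,0,0,0],[0.4,0,0,0,0],[0.4,0,0,0,0],[0.4,0,0,0,0],[0.4,0,0,0,0],[0.4,0,0,0,0],[0.4,0,0,0,0],[0.4,0,0,0,0]]' 40
python3 -m inch '[[0.4,0,0,-0.01,0],[0.4,0,0,-0.025,0],[0.4,0,0,-0.045,0],[0.4,0,0,-0.07,0],[0.4,0,0,-0.08,0],[0.4,0,0,-0.08,0],[0.4,0,0,-0.08,0],[0.4,0,0,-0.08,0]]' 40
python3 - <<'E'
from h import *
P,Rm,s=pose(); a=np.arctan2(Rm[1,1],Rm[0,1]); d=np.array([.4905,-.09])-P[:2]; print(P,a,'dx,dy',d@Rm[:2,0],d@Rm[:2,1],'yaw',a+.017)
E
```

```text
time_s: 56.5
eef_pos: [0.4507, 0.1531, 0.0113]
orientation: [-2.239, -2.203, 0.002]
ft_force: [0.1, 0.7, 0.0]
finger_gap: 0.0858
time_s: 57.5
eef_pos: [0.4524, 0.1534, 0.0133]
orientation: [2.239, 2.202, 0.004]
ft_force: [-0.7, -1.3, 6.2]
finger_gap: 0.059
time_s: 58.5
eef_pos: [0.4503, 0.1529, 0.0905]
orientation: [-2.239, -2.202, 0.003]
ft_force: [-0.1, -0.8, -1.3]
finger_gap: 0.0591
[0.45028808 0.1529499  0.09049091] -0.01654572922551339 dx,dy -0.24225135913508627 0.04422588540057713 yaw 0.00045427077448660994
```

```bash
python3 -m inch '[[0.4,-0.04,0.007,0,0],[0.4,-0.085,0.015,0,0],[0.4,-0.13,0.023,0,0],[0.4,-0.175,0.032,0,0],[0.4,-0.215,0.04,0,0],[0.4,-0.242,0.044,0,0],[0.4,-0.242,0.044,0.03,0],[0.4,-0.242,0.044,0.06,0]]' 40
python3 -m inch '[[0.4,0,0,0.006,0],[0.4,0,0,0.012,0],[0.4,0,0,0.016,0],[0.4,0,0,0.018,0],[0.4,0,0,0.019,0],[0.4,0,0,0.0195,0],[0.4,0,0,0.0195,0],[0.4,0,0,0.0195,0]]' 40
```

```text
time_s: 59.5
eef_pos: [0.491, -0.0902, 0.0306]
orientation: [-2.241, -2.201, -0.0]
ft_force: [-0.1, 0.6, -2.2]
finger_gap: 0.0595
time_s: 60.5
eef_pos: [0.4912, -0.0896, 0.0123]
orientation: [2.24, 2.203, 0.0]
ft_force: [-0.9, -0.2, -1.1]
finger_gap: 0.0593
```

```bash
python3 -m inch '[[0.4,0,0,0.001,0],[0.4,0,0,0.002,0],[0.4,0,0,0.003,0],[0.4,0,0,0.0033,0],[0.4,0,0,0.0033,0],[0.4,0,0,0.0033,0],[0.4,0,0,0.0033,0],[0.4,0,0,0.0033,0]]' 40
```

```text
time_s: 61.5
eef_pos: [0.4911, -0.0896, 0.0093]
orientation: [2.24, 2.203, 0.0]
ft_force: [-3.8, -0.2, 5.3]
finger_gap: 0.0593
```

```bash
python3 -m inch '[[0.5,0,0,0,0],[0.7,0,0,0,0],[1,0,0,0,0],[1,0,0,0,0],[1,0,0,-0.005,0],[1,0,0,-0.03,0],[1,0,0,-0.055,0],[1,0,0,-0.0775,0]]' 40
python3 -m inch '[[1,0,0,0,-0.18],[1,0,0,0,-0.36],[1,0,0,0,-0.54],[1,0,0,0,-0.72],[1,0,0,0,-0.9],[1,0,0,0,-1.08],[1,0,0,0,-1.26],[1,0,0,0,-1.44]]' 40
python3 -m inch '[[1,0,0,0,-0.131],[1,0,0,0,-0.131],[1,0,0,0,-0.131],[1,0,0,0,-0.131],[1,0,0,0,-0.131],[1,0,0,0,-0.131],[1,0,0,0,-0.131],[1,0,0,0,-0.131]]' 40
python3 spot.py
```

```text
time_s: 62.5
eef_pos: [0.4914, -0.0896, 0.0876]
orientation: [2.239, 2.202, 0.001]
ft_force: [-0.3, -0.1, 1.0]
finger_gap: 0.0857
time_s: 63.5
eef_pos: [0.4913, -0.0896, 0.0867]
orientation: [0.222, 3.133, -0.0]
ft_force: [0.6, -0.7, 0.3]
finger_gap: 0.0857
time_s: 64.5
eef_pos: [0.4911, -0.0896, 0.0864]
orientation: [0.026, 3.141, 0.0]
ft_force: [-0.8, 0.1, 0.4]
finger_gap: 0.0856
[ 0.4911 -0.0896  0.0864] [-0.9999  0.0164  0.0164  0.9999]
4055 [506.4 -87.4] [89.7 27.7] 1.07 [0.0313 0.0344 0.0414]
0.63 [ 0.4941 -0.0879  0.02  ]
```

```bash
python3 -m inch '[[1,0,0,0.03,0],[1,0,0,0.055,0],[1,0,0,0.07,0],[1,0,0,0.0782,0],[1,0,0,0.0782,0],[0.6,0,0,0.0782,0],[0.3,0,0,0.0782,0],[0.15,0,0,0.0782,0]]' 40
python3 -m inch '[[0.1,0,0,0,0],[0.1,0,0,0,0],[0.1,0,0,0,0],[0.1,0,0,-0.005,0],[0.1,0,0,-0.03,0],[0.1,0,0,-0.07,0],[0.1,0,0,-0.11,0],[0.1,0,0,-0.14,0]]' 40
python3 -m inch '[[0.1,-0.005,-0.03,0,0.01],[0.1,-0.012,-0.06,0,0.02],[0.1,-0.02,-0.09,0,0.03],[0.1,-0.028,-0.12,0,0.05],[0.1,-0.0361,-0.151,0,0.064],[0.1,-0.0361,-0.151,0.015,0.064],[0.1,-0.0361,-0.151,0.035,0.064],[0.1,-0.0361,-0.151,0.05,0.064]]' 40
python3 -m inch '[[0.1,0,0,0,0],[0.1,0,0,0,0],[0.1,0,0,0,0],[0.1,0,0,0,0],[0.1,0,0,0,0],[0.1,0,0,0,0],[0.1,0,0,0,0],[0.1,0,0,0,0]]' 40
```

```text
time_s: 65.6
eef_pos: [0.4915, -0.0897, 0.0088]
orientation: [0.026, 3.14, -0.0]
ft_force: [0.1, -0.7, 0.1]
finger_gap: 0.032
time_s: 66.6
eef_pos: [0.4909, -0.0896, 0.1494]
orientation: [0.026, 3.141, -0.0]
ft_force: [1.1, 0.1, -1.6]
finger_gap: 0.0254
time_s: 67.6
eef_pos: [0.5235, -0.2398, 0.0957]
orientation: [-0.125, -3.136, -0.003]
ft_force: [-0.2, 0.7, -1.9]
finger_gap: 0.0252
time_s: 68.6
eef_pos: [0.5247, -0.2412, 0.0982]
orientation: [-0.126, -3.139, -0.0]
ft_force: [-0.5, -1.6, -1.9]
finger_gap: 0.0257
```

```bash
python3 -m inch '[[0.1,0,0,0.006,0],[0.1,0,0,0.012,0],[0.1,0,0,0.016,0],[0.1,0,0,0.02,0],[0.1,0,0,0.024,0],[0.1,0,0,0.028,0],[0.1,0,0,0.032,0],[0.1,0,0,0.034,0]]' 40
```

```text
time_s: 69.6
eef_pos: [0.5246, -0.2411, 0.0638]
orientation: [-0.126, -3.139, -0.0]
ft_force: [-0.1, 0.7, -1.7]
finger_gap: 0.0255
```

```bash
python3 -m inch '[[0.1,0,0,0.006,0],[0.1,0,0,0.012,0],[0.1,0,0,0.018,0],[0.1,0,0,0.024,0],[0.1,0,0,0.03,0],[0.1,0,0,0.035,0],[0.1,0,0,0.038,0],[0.1,0,0,0.04,0]]' 40
python3 -m inch '[[0.1,0,0,0.002,0],[0.1,0,0,0.004,0],[0.1,0,0,0.005,0],[0.1,0,0,0.006,0],[0.1,0,0,0.006,0],[0.1,0,0,0.0065,0],[0.1,0,0,0.0065,0],[0.1,0,0,0.0065,0]]' 40
```

```text
time_s: 70.6
eef_pos: [0.5247, -0.2412, 0.0241]
orientation: [0.126, 3.139, 0.0]
ft_force: [0.6, 0.5, -2.0]
finger_gap: 0.0259
time_s: 71.6
eef_pos: [0.5249, -0.2412, 0.0188]
orientation: [0.126, 3.139, -0.0]
ft_force: [-2.8, 2.0, 5.8]
finger_gap: 0.0254
```

```bash
python3 -m inch '[[0.3,0,0,0,0],[0.4,0,0,0,0],[0.4,0,0,0,0],[0.4,0,0,-0.03,0],[0.4,0,0,-0.07,0],[0.4,0,0,-0.12,0],[0.4,0,0,-0.16,0],[0.4,0,0,-0.2,0]]' 40
python3 -m inch '[[0.5,0.005,-0.01,-0.02,0.18],[0.5,0.01,-0.02,-0.04,0.36],[0.5,0.013,-0.04,-0.05,0.54],[0.5,0.017,-0.06,-0.05,0.72],[0.5,0.017,-0.0716,-0.05,0.9],[0.5,0.017,-0.0716,-0.05,1.08],[0.5,0.017,-0.0716,-0.05,1.26],[0.5,0.017,-0.0716,-0.05,1.44]]' 40
python3 -m inch '[[0.5,0,0,0,0.13],[0.5,0,0,0,0.13],[0.5,0,0,0,0.13],[0.5,0,0,0,0.13],[0.5,0,0,0,0.13],[0.5,0,0,0,0.13],[0.5,0,0,0,0.13],[0.5,0,0,0,0.13]]' 40
python3 - <<'E'
from h import *
np.set_printoptions(precision=4,suppress=True)
P,Rm,s=pose(); print(P,Rm[:2,:2].ravel())
p=Pic('wrist'); p.save('w_r3.png'); C=p.cloud(); X,Y,Z=C[...,0],C[...,1],C[...,2]
r0=np.array([.5197,-.3054]); a=-.0803; ex=np.array([np.cos(a),np.sin(a)]); ey=np.array([-ex[1],ex[0]])
U=(X-r0[0])*ex[0]+(Y-r0[1])*ex[1]; V=(X-r0[0])*ey[0]+(Y-r0[1])*ey[1]
for c in (-.064,0,.064):
    g=(Z>.04)&(Z<.056)&(abs(U)<.032)&(abs(V-c)<.02); print(c,g.sum(),'u',np.percentile(U[g],[1,99])*1e3,'v',np.percentile(V[g],[1,99])*1e3,'z90',np.percentile(Z[g],[50,90]),np.polyfit(U[g],Z[g],1)[0])
g=(Z>.12)&(Z<.26)&(X>.56)&(abs(V)<.09); Q=C[g]; print('bar',len(Q),np.median(Q,axis=0), 'u',np.percentile(U[g],[5,50,95]))
for m in finder.mark_of(p.d,'frame_handle')[:2]: print(m,p.at_d(*m['xy']))
E
```

```text
time_s: 72.6
eef_pos: [0.5248, -0.2412, 0.2189]
orientation: [0.126, 3.139, -0.0]
ft_force: [0.8, 0.4, 0.1]
finger_gap: 0.0343
time_s: 73.6
eef_pos: [0.5021, -0.3114, 0.2672]
orientation: [-2.171, -2.27, -0.0]
ft_force: [-0.3, -0.4, -0.2]
finger_gap: 0.0424
time_s: 74.6
eef_pos: [0.502, -0.3111, 0.2677]
orientation: [-2.308, -2.131, -0.0]
ft_force: [0.5, 0.5, 0.3]
finger_gap: 0.0427
[ 0.502  -0.3111  0.2677] [ 0.0794  0.9968  0.9968 -0.0794]
-0.064 1385 u [-31.3118  31.6545] v [-78.3877 -45.7058] z90 [0.049  0.0513] 0.007054158305828392
0 1451 u [-28.6388  31.766 ] v [-14.4166  17.4167] z90 [0.0487 0.0513] 0.007452340072319976
0.064 1668 u [-31.1588  31.8651] v [50.5296 78.0474] z90 [0.0457 0.0514] 0.006324730557626433
bar 9111 [ 0.6352 -0.3014  0.1998] u [0.066  0.1196 0.1264]
{'xy': [494.3, 208.4], 'score': 0.8} [ 0.6404 -0.3138  0.2037]
{'xy': [295.9, 216.0], 'score': 0.38} [ 0.5155 -0.3652  0.045 ]
```

View pics/w_r3.png

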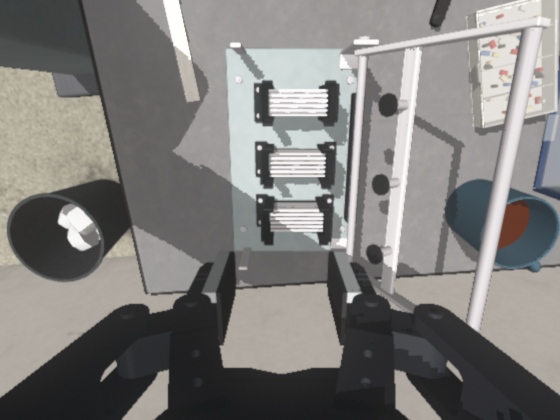

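All three converters sit level in their slots at equal height (tops within 0.1 mm of each other), and the handle is at about (0.641,-0.32,0.202). Fetch it and close the frame.

```bash
python3 -m inch '[[0.35,0,0.03,0,0],[0.35,0,0.06,0,0],[0.35,0,0.09,0,0],[0.35,0,0.12,0,0],[0.35,0,0.1405,0.01,0],[0.35,0,0.1405,0.025,0],[0.35,0,0.1405,0.025,0],[0.35,0,0.1405,0.025,0]]' 30
python3 -m inch '[[0.35,0,0,0.02,0],[0.35,0,0,0.04,0],[0.35,0,0,0.055,0],[0.35,0,0,0.06,0],[0.35,0,0,0.06,0],[0.2,0,0,0.06,0],[0,0,0,0.06,0],[0,0,0,0.06,0]]' 30
python3 -m inch '[[0,0,0,0,0],[0,0,0,0,0],[0,0,0,0,0],[0,0,0,0,0],[0,0,0,0,0],[0,0,0,0,0],[0,0,0,0,0],[0,0,0,0,0]]' 30
```

```text
time_s: 75.7
eef_pos: [0.6413, -0.3224, 0.2432]
orientation: [2.308, 2.131, -0.0]
ft_force: [-0.1, 0.5, 0.8]
finger_gap: 0.03
time_s: 76.7
eef_pos: [0.6425, -0.3225, 0.184]
orientation: [2.306, 2.13, 0.001]
ft_force: [0.3, -0.9, 2.1]
finger_gap: 0.009
time_s: 77.7
eef_pos: [0.6426, -0.3226, 0.1839]
orientation: [2.306, 2.13, 0.001]
ft_force: [1.9, -0.1, 5.1]
finger_gap: 0.0086
```

```bash
python3 -m inch '[[0,0,-0.0196,-0.0084,0],[0,0,-0.0332,-0.0123,0],[0,0,-0.0472,-0.0148,0],[0,0,-0.0614,-0.0159,0],[0,0,-0.0755,-0.0156,0],[0,0,-0.0896,-0.0139,0],[0,0,-0.1035,-0.0108,0],[0,0,-0.117,-0.0063,0]]' 30
python3 -m inch '[[0,0,-0.0129,0.0057,0],[0,0,-0.0252,0.0128,0],[0,0,-0.0368,0.0211,0],[0,0,-0.0474,0.0304,0],[0,0,-0.0571,0.0408,0],[0,0,-0.0657,0.0521,0],[0,0,-0.0731,0.0642,0],[0,0,-0.0793,0.077,0]]' 30
```

```text
time_s: 78.7
eef_pos: [0.5254, -0.3128, 0.1892]
orientation: [2.307, 2.131, 0.002]
ft_force: [2.9, 0.3, 3.3]
finger_gap: 0.0089
time_s: 79.7
eef_pos: [0.446, -0.3064, 0.111]
orientation: [-2.308, -2.131, -0.001]
ft_force: [4.1, 0.6, 1.6]
finger_gap: 0.0089
```

```bash
python3 -m inch '[[0,0,-0.0049,0.0133,0],[0,0,-0.0084,0.0271,0],[0,0,-0.0105,0.0411,0],[0,0,-0.011,0.047,0],[0,0,-0.0112,0.052,0],[0,0,-0.0112,0.0545,0],[0,0,-0.0112,0.056,0],[0,0,-0.0112,0.057,0]]' 30
python3 -m inch '[[0,0,0,0.0005,0],[0,0,0,0.001,0],[0,0,0,0.001,0],[0,0,0,0.001,0],[0,0,0,0.001,0],[0,0,0,0.001,0],[0,0,0,0.001,0],[0,0,0,0.001,0]]' 30
```

```text
time_s: 80.7
eef_pos: [0.4346, -0.3055, 0.0547]
orientation: [-2.307, -2.13, 0.001]
ft_force: [-2.4, 2.5, 1.9]
finger_gap: 0.0086
time_s: 81.7
eef_pos: [0.4346, -0.3055, 0.0539]
orientation: [-2.307, -2.13, 0.001]
ft_force: [-4.4, 3.8, 1.8]
finger_gap: 0.0086
```

```bash
python3 -m inch '[[0,0,0,0.001,0],[0,0,0,0.002,0],[0,0,0,0.003,0],[0,0,0,0.003,0],[0,0,0,0.003,0],[0,0,0,0.003,0],[0,0,0,0.003,0],[0,0,0,0.003,0]]' 30
```

```text
time_s: 82.7
eef_pos: [0.4347, -0.3057, 0.0536]
orientation: [-2.307, -2.131, 0.001]
ft_force: [-8.9, 7.3, 13.8]
finger_gap: 0.0085
```

```bash
python3 -m inch '[[0,0,0,-0.003,0],[0.2,0,0,-0.003,0],[0.35,0,0,-0.003,0],[0.35,0,0,-0.003,0],[0.35,0,0,-0.05,0],[0.35,0,0,-0.1,0],[0.35,0,0,-0.15,0],[0.35,0,0,-0.2,0]]' 30
python3 - <<'E'
from h import *
np.set_printoptions(precision=4,suppress=True)
P,Rm,s=pose(); print(P,Rm[:2,:2].ravel())
p=Pic('wrist'); p.save('w_shut.png'); C=p.cloud(); X,Y,Z=C[...,0],C[...,1],C[...,2]
m=(Z>.062)&(Z<.12)&(X>.42)&(X<.45)&(Y<-.21)&(Y>-.39); print('bar',np.median(C[m],axis=0),np.percentile(Z[m],[5,95,99]))
m=(Z>.062)&(Z<.12)&(X>.56)&(X<.60)&(Y<-.21)&(Y>-.39); print('hinge',np.median(C[m],axis=0),np.percentile(Z[m],[5,95,99]))
p=Pic('top'); p.save('top3.png'); C=p.cloud(); X,Y,Z=C[...,0],C[...,1],C[...,2]
b=(X>.38)&(X<.50)&(Y>.28)&(Y<.42)
for lo,hi in ((.04,.058),(.062,.075),(.075,.085),(.085,.12)):
  m=b&(Z>lo)&(Z<hi); Q=C[m]
  if len(Q)>4: r=cv2.minAreaRect((Q[:,:2]*1000).astype(np.float32)); print(lo,len(Q),np.round(r[0],1),np.round(r[1],1),round(r[2],1),np.median(Q,axis=0))
for k in ('isolator','start_switch_tip'):
  for m in finder.mark_of(p.d,k)[:2]: print(k,m,p.at_h(*m['xy'],.005 if k=='isolator' else .095))
cv2.imwrite('pics/top3c.png',cv2.resize(p.im[215:275,160:225],None,fx=8,fy=8,interpolation=cv2.INTER_CUBIC))
E
```

```text
time_s: 83.7
eef_pos: [0.4354, -0.3059, 0.2527]
orientation: [2.307, 2.131, 0.0]
ft_force: [0.5, -0.4, -0.3]
finger_gap: 0.0305
[ 0.4354 -0.3059  0.2527] [ 0.0795  0.9968  0.9968 -0.0795]
bar [ 0.4369 -0.2896  0.079 ] [0.0762 0.0805 0.0811]
hinge [ 0.5774 -0.28    0.0778] [0.0696 0.0794 0.08  ]
0.04 809 [440.8 347.6] [91.  74.1] 4.8 [0.4409 0.3451 0.0516]
0.062 24 [441.2 346.6] [13.6 14.4] 0.9 [0.4425 0.345  0.0663]
0.085 21 [426.5 345.2] [ 9.2 13.8] 74.9 [0.4256 0.3454 0.0995]
isolator {'xy': [188.5, 242.1], 'score': 0.68} [0.4442 0.3514 0.005 ]
start_switch_tip {'xy': [184.2, 253.3], 'score': 0.51} [0.4117 0.3425 0.095 ]
```

View pics/top3c.png

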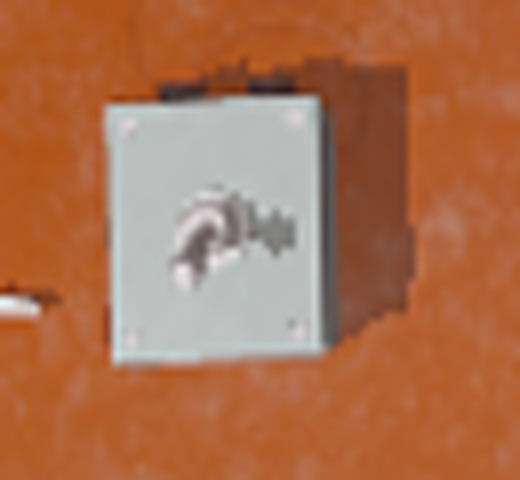

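```bash
python3 - <<'E'
from h import *
p=Pic('top');C=p.cloud();X,Y,Z=C[...,0],C[...,1],C[...,2]
for x in np.arange(.80,.28,-.04):
    print('%.2f'%x,' '.join('%3d'%(1000*np.nanmax(np.append(Z[(abs(X-x)<.02)&(abs(Y-y)<.02)],-.001))) for y in np.arange(.60,.04,-.04)))
E
```

```text
0.80 387 291 319 336 355 375 380 379  56  49  43  42  53  56
0.76  33  13 329 347 368 376 381 136  53  55  40  41   7   6
0.72  28  18  58 365 374 380 383  51  54  51  12  37   5   6
0.68  16  19  11 104 382 380 135 113 113  12  17  38   6   7
0.64  13 128  12  11 113 274 116 116 115  12  63  72  48  40
0.60  29  12  12  10 117 117 115 116  11  12  64  70  51  70
0.56  30  13 139  11 103 110 114 113  13  11   8   6  19  69
0.52  11  13  10  12  11  12  94  65  13  11  11  13  12  12
0.48  18  12  11  15  15  55  58  59  13  12  10  44  50  48
0.44  29  35  33  25  12  57 106  60  13  13  10  46  48  46
0.40  23  35  32  30  20  52  57  57  12  13   9   6  13  11
0.36  11  11  13  11  11  12  11  12  11  12  11  11   6   6
0.32  12  12   9  10  10  11  11   9  12  11   9   8   7   7
```

```bash
python3 -m inch '[[0,0.05,-0.008,0,-0.01],[0,0.1,-0.016,0,-0.02],[0,0.15,-0.024,0,-0.03],[0,0.2,-0.032,0,-0.04],[0,0.25,-0.04,0,-0.05],[0,0.3,-0.047,0,-0.06],[0,0.35,-0.055,0,-0.07],[0,0.4,-0.063,0,-0.08]]' 30
python3 -m inch '[[0,0.05,-0.008,0,-0.01],[0,0.1,-0.016,0,-0.02],[0,0.15,-0.024,0,-0.03],[0,0.2,-0.032,0,-0.04],[0,0.246,-0.039,0,-0.05],[0,0.246,-0.039,0,-0.05],[0,0.246,-0.039,0,-0.05],[0,0.246,-0.039,0,-0.05]]' 30
python3 - <<'E'
from h import *
np.set_printoptions(precision=4,suppress=True)
P,Rm,s=pose(); print(P,Rm[:2,:2].ravel(),s['finger_gap'])
p=Pic('wrist'); p.save('w_sw.png'); C=p.cloud(); X,Y,Z=C[...,0],C[...,1],C[...,2]
b=(X>.36)&(X<.52)&(Y>.28)&(Y<.42)
for lo,hi in ((.045,.058),(.058,.07),(.07,.085),(.085,.12)):
  Q=C[b&(Z>lo)&(Z<hi)]
  if len(Q)>4: r=cv2.minAreaRect((Q[:,:2]*1000).astype(np.float32)); print(lo,len(Q),np.round(r[0],1),np.round(r[1],1),round(r[2],1),np.median(Q,axis=0))
for m in finder.mark_of(p.d,'start_switch_tip')[:2]: print(m,p.at_h(*m['xy'],.097))
E
```

```text
time_s: 84.95
eef_pos: [0.4031, 0.0994, 0.2487]
orientation: [-2.219, -2.22, 0.004]
ft_force: [-0.7, -0.6, -0.1]
finger_gap: -0.0
time_s: 85.95
eef_pos: [0.3653, 0.3427, 0.2504]
orientation: [2.166, 2.275, -0.002]
ft_force: [0.4, 0.5, 0.2]
finger_gap: 0.0001
[0.3653 0.3427 0.2504] [-0.0488  0.9988  0.9988  0.0488] 6.620606254091153e-05
0.045 5740 [439.4 349.5] [90.3 73.9] 3.4 [0.4388 0.3533 0.0522]
0.058 208 [439.6 350.3] [15.9 17.8] 49.3 [0.4401 0.3525 0.0649]
0.07 26 [433.8 350.1] [ 4.9 10. ] 79.9 [0.4352 0.3516 0.0777]
0.085 160 [425.  349.5] [14.2 11.4] 38.6 [0.4239 0.35   0.0998]
{'xy': [344.9, 183.1], 'score': 0.56} [0.4232 0.3484 0.097 ]
```

View pics/w_sw.png

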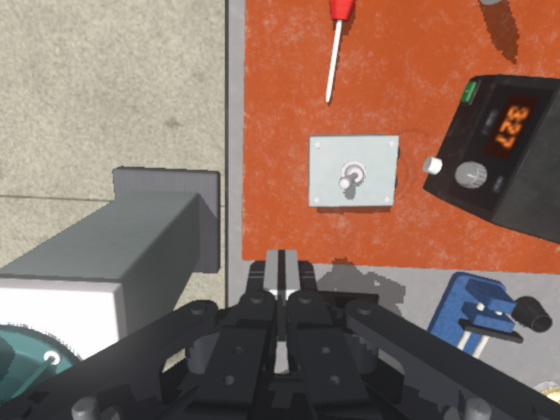

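Toggle tip is at (345,183) in the image, leaning towards the robot (-x), about (0.424,0.349). I'll come down behind it and push +x.

```bash
python3 -m inch '[[0,0.006,0.005,0.03,0],[0,0.006,0.01,0.07,0],[0,0.006,0.01,0.11,0],[0,0.006,0.01,0.14,0],[0,0.006,0.01,0.16,0],[0,0.006,0.01,0.1675,0],[0,0.006,0.01,0.1675,0],[0,0.006,0.01,0.1675,0]]' 30
python3 -m inch '[[0,0,0.006,0,0],[0,0,0.013,0,0],[0,0,0.02,0,0],[0,0,0.027,0,0],[0,0,0.034,0,0],[0,0,0.041,0,0],[0,0,0.045,0,0],[0,0,0.048,0,0]]' 30
```

```text
time_s: 87.05
eef_pos: [0.3756, 0.3508, 0.0849]
orientation: [2.165, 2.276, 0.004]
ft_force: [-0.2, 0.8, -0.0]
finger_gap: -0.0002
time_s: 88.05
eef_pos: [0.423, 0.3529, 0.0835]
orientation: [2.165, 2.277, 0.0]
ft_force: [-1.7, 0.6, 1.9]
finger_gap: -0.0001
```

Keep pushing in small steps to the stop.

```bash
python3 -m inch '[[0,0,0.002,0,0],[0,0,0.004,0,0],[0,0,0.006,0,0],[0,0,0.008,0,0],[0,0,0.009,0,0],[0,0,0.01,0,0],[0,0,0.01,0,0],[0,0,0.01,0,0]]' 30
```

```text
time_s: 89.05
eef_pos: [0.4328, 0.3532, 0.0835]
orientation: [2.165, 2.276, 0.0]
ft_force: [-0.8, -0.6, -0.9]
finger_gap: -0.0005
```

```bash
python3 -m inch '[[0,0,0.001,0,0],[0,0,0.002,0,0],[0,0,0.003,0,0],[0,0,0.004,0,0],[0,0,0.005,0,0],[0,0,0.005,0,0],[0,0,0.005,0,0],[0,0,0.005,0,0]]' 30
```

```text
time_s: 90.05
eef_pos: [0.4344, 0.3533, 0.0833]
orientation: [-2.161, -2.274, 0.009]
ft_force: [-10.5, -1.4, 4.7]
finger_gap: -0.0001
```

The force rose to 10.5 N with little motion, so the toggle is at its stop. Back off and check everything.

```bash
python3 -m inch '[[0,0,-0.01,0,0],[0,0,-0.025,0,0],[0,0,-0.04,-0.02,0],[0,0,-0.055,-0.06,0],[0,0,-0.06,-0.1,0],[0,0,-0.06,-0.14,0],[0,0,-0.06,-0.165,0],[0,0,-0.06,-0.165,0]]' 30
python3 - <<'E'
from h import *
np.set_printoptions(precision=4,suppress=True)
p=Pic('wrist'); C=p.cloud(); X,Y,Z=C[...,0],C[...,1],C[...,2]
b=(X>.36)&(X<.52)&(Y>.28)&(Y<.42)
for lo,hi in ((.045,.058),(.058,.07),(.07,.085),(.085,.12)):
  Q=C[b&(Z>lo)&(Z<hi)]; print(lo,len(Q),np.median(Q,axis=0) if len(Q) else '')
for m in finder.mark_of(p.d,'start_switch_tip')[:2]: print(m,p.at_h(*m['xy'],.097))
cv2.imwrite('pics/sw2.png',cv2.resize(p.im[100:240,270:430],None,fx=3,fy=3,interpolation=cv2.INTER_CUBIC))
t=Pic('top'); t.save('top4.png'); T=t.cloud(); X,Y,Z=T[...,0],T[...,1],T[...,2]
r0=np.array([.5187,-.3052]); a=-.0803; ex=np.array([np.cos(a),np.sin(a)]); ey=np.array([-ex[1],ex[0]])
U=(X-r0[0])*ex[0]+(Y-r0[1])*ex[1]; V=(X-r0[0])*ey[0]+(Y-r0[1])*ey[1]
for n,c in (('handle',-.084),('hinge',.058)):
  m=(abs(U-c)<.004)&(abs(V)<.09)&(Z>.05); print(n,np.percentile(Z[m],[50,90]))
for k in ('caliper','esd_brush','driver_red'):
  g=finder.mark_of(t.d,k)[:1]; print(k,[(m['score'],t.at_h(*m['xy'],.005)) for m in g])
cv2.imwrite('pics/top4c.png',cv2.resize(t.im[130:300,120:480],(792,374),interpolation=cv2.INTER_CUBIC))
E
```

```text
time_s: 91.05
eef_pos: [0.3786, 0.3513, 0.2515]
orientation: [2.164, 2.276, 0.011]
ft_force: [0.2, 0.1, -0.6]
finger_gap: -0.0
0.045 5422 [0.436  0.3544 0.0522]
0.058 230 [0.4374 0.3517 0.0649]
0.07 67 [0.4431 0.3511 0.0783]
0.085 211 [0.4518 0.3514 0.0984]
{'xy': [367.3, 191.6], 'score': 0.51} [0.4592 0.3505 0.097 ]
handle [0.0791 0.0822]
hinge [0.0786 0.0822]
caliper [(0.58, array([ 0.3854, -0.1261,  0.005 ]))]
esd_brush [(0.5, array([ 0.6964, -0.121 ,  0.005 ]))]
driver_red [(0.43, array([ 0.434 , -0.3238,  0.005 ]))]
```

View pics/sw2.png

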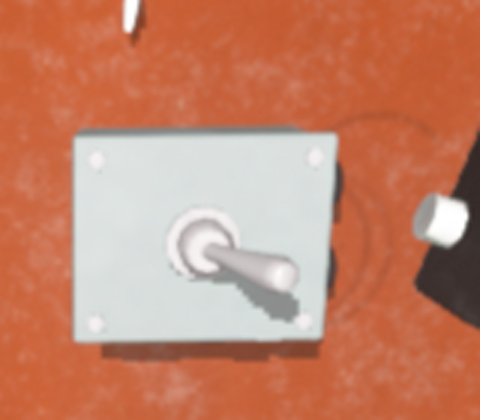

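View pics/top4c.png

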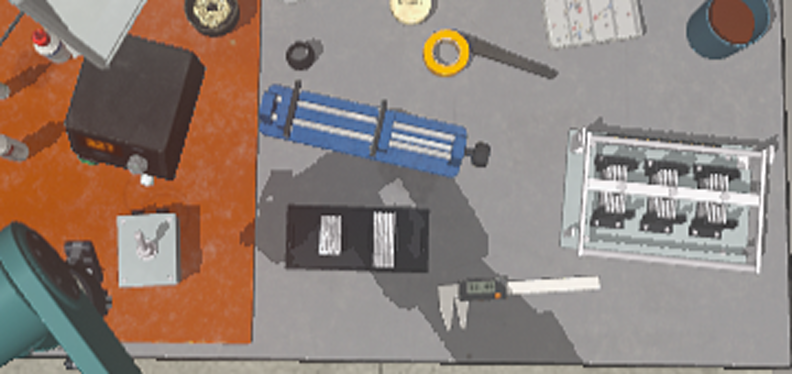

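```bash
python3 -c "
from workcell import arm
print(arm.sign_off())"
```

```text
the job is handed in; nothing more can be done
None
```

The job is handed in at about 91 s of the 210 s allowed; the hand-in gave no verdict, so what follows is my own checks.

**What I did**
- I swung the frame back to about 2.05 rad.
- I moved the three 60 mm converters from tray places 5, 3 and 1 into slots 1, 2 and 3. Each was set on the bench and re-gripped by its flat faces.
- Each was lowered until I felt contact of 5–8 N, at TCP heights of 18.6–18.8 mm.
- I closed the frame to its stop and threw the toggle to its stop.

**Last checks**
- **Converters:** all three were level in their slots, with tops within 0.1 mm of each other, before the frame closed.
- **Frame:** 14 N at the stop, and the handle bar and hinge were level to about 1 mm, so roughly 0.01 rad or less.
- **Toggle:** 10.5 N at the stop. Depth readings put its travel at 0.84 to 0.88 rad, against the 0.75 needed.
- **Tray:** the 48 mm and 68 mm converters are still standing in it. The last picture also shows the caliper undisturbed.
- **Gripper:** clear of everything.

**What went wrong or disagreed**
- The converter in place 1 was knocked about 1 cm along the tray during the run. I saw it and corrected the grip.
- Two wrist views of the rack differed by 1–2 mm; I used a middle value and the converters went in without side force.
- On the last picture the finder put the screwdriver's mark on the rack, which is a false report. I have no reliable final measurement of the screwdriver.
- The caliper mark differed by about 1 cm from the first one. I put that down to finder scatter, since the arm never came near it.

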